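Hold a top-heavy heater flap on its mark by its spring-coupled crank

ROBOT

A 6-joint arm with a two-finger parallel gripper is mounted at the origin on the work surface. World frame = base frame: x ahead of the robot, y to its left, z up, the work surface at z = 0. Lengths are in m, angles in degrees, forces in N, time in s.
With the tool pointing down it reaches from about 0.4 to 0.825 m from the base axis. Payload 7 kg.
Tool frame: the origin (TCP) lies between the finger pads; the fingertips stand 22 mm ahead of it and the grasp point (between the pads) lies 3 mm ahead of it; z points along the fingers, y is the direction in which the jaws open and shut (so a half turn about z gives the same grasp; the last joint's range is limited). The gripper opens to 88 mm and grips with 3 to 60 N. Pads are 19 mm wide; open, the fingers measure 130 mm over their backs; the gripper's body (78 mm by 193 mm) begins 47 mm behind the grasp point.
Start: joints at [86.465, 20.546, 0.682, 0, -70.136, -16.507], TCP at [0.231, 0.634, 0.219] pointing down, gripper open.
Joint ranges: [-176.03, 176.03], [-82.01, 121.73], [-58.28, 71.71], [-173.87, 95.51], [-174.79, -0.11], [-173.66, 173.66]. Speed limits (degrees/s): [136.94, 136.94, 172.46, 180, 180, 180].

INTERFACE

Orientations are given as [roll, pitch, yaw] about the fixed x, y, z axes, in that order (R = Rz(yaw) Ry(pitch) Rx(roll)).
In Python, from plant import telemetry, cams, r gives the robot as it stands.
- The arm moves only by the tool carry_out, never from a script. Its argument "commands" is one flat list of numbers, 5 for each row, row after row: the shift along the world's x, y, z as a fraction of full scale, then the turn about the world's z as a fraction of full scale, then the gripper's target within -1 to 1 (shut at 1, half-way at 0, fully open at -1). In form: [x, y, z, turn, claw, x, y, z, turn, claw, ...]. A call has 1 to 8 rows; each row shifts and turns the commanded pose from where the row before left it; what a row does not reach is not made up. Full scale, the value 1, is 0.04 m for a shift and 4 degrees for a turn. A row lasts 1/10 s, in which the tool goes at most 50 mm and 8.59 degrees, less where a joint would pass 70% of its speed; a pose out of reach is approached as far as the arm can. A call with a number of a shift or a turn outside -1 to 1 is refused whole. A call with a gripper value outside its range is refused whole. The fingers move at their own pace and stop on an object; "grip_force" is the grip in N (left out, the last holds). Time passes only in rows, so rows that do not move let the fingers close. It gives the time, the measured TCP pose, the force and the opening at its end, in the units of the state.
- telemetry.get_state(): the state, without advancing time (a new reading comes with each control period).
- cams.capture(name): name is "scene" or "top" or "wrist"; returns a dict with "frame" (384x512x3 uint8, red, green, blue), "camera_matrix" (3x3 intrinsics, pixels), "k1" (the pictures are not rectified: a ray, as slopes to the right and down, at radius r is drawn at 1 + k1 r^2 times it, then the intrinsics apply), "camera_from_world" (4x4, takes a point from world to camera coordinates); the wrist camera has in their place "mount" (4x4, takes a point from camera to tool coordinates, whose origin is the TCP and whose axes are the flange's). Camera axes: x right, y down, z forward; pixel columns grow to the right and rows downward; lengths in m; the calibration is good to about 2 mm. A picture is of the moment at which its call begins: read the wrist's pose just before it. There is no depth.
- r.close_job(): hands the job in, once; it reports no verdict.
The state is a dict: "time_s": time; "joints": joint angles; "qd": joint speeds; "joint_torque": joint torques, N m; "tcp_pos": TCP position; "eef_rot": TCP orientation; "contact_force": force on the tool from outside, world axes, zero at the start; "moment": the same for the moment, N m; "gripper_width": finger opening in m.
Only numpy, scipy, OpenCV 4.12 (cv2) and the standard library are available. Lean on these libraries where they do the work, as an engineer would, in place of code of your own. Each camera call takes 0.05 s, during which the arm holds its last target. There are 200 camera calls.

TASK

The flap rocker on the test stand is top-heavy and drives only through a soft spring: take the ball knob of the crank, and with the crank alone raise the rocker from its stop until the pointer stands between the two prongs of the clip on the scale, and keep it between them for at least 10 seconds without a break. Do not let the rocker tip over onto its other stop, do not touch the rocker or shift the clip, and leave the plug housing and the tape roll on the bench where they are. Finish while still gripping the knob, with the pointer still between the prongs.

Things in the scene. Friction and masses are not known exactly. Their poses are not given: they have to be found in the camera images.
- stand: Flap test stand, fixed: dark steel base plate 300 x 360 x 12 mm, black uprights, a shaft along the stand's x axis 140 mm above the bench. Origin under the plate's centre, z up, yaw up to 0.3 rad. The crank is on the shaft's -x end (towards the robot), the rocker on the +x side of the white arc scale.
- rocker (a joint): Tilt of the rocker (black beam 300 mm long across the shaft, a steel disc of 60 mm diameter near each end, upright pointer), rad: 0 = pointer straight up, positive = leaning to the stand's -y (right-hand turn about its +x). Stops at -0.5 (start) and +0.5. Top-heavy: with the crank held still it falls away from balance with a time constant of 0.7 to 1 s. Do not touch the rocker.
- pointer_tip (a point): Near the tip of the rocker's aluminium pointer, 150 mm from the shaft, at x = +22 mm of the stand; 6 mm wide, ends 158 mm from the shaft. Whole rocker: nominal 0.95 kg (real 0.85 to 1.25 times, inertia in proportion), centre of mass 6.1 mm from the shaft towards the tip, inertia about the shaft 0.0152 kg m2; bearing drag 0.002 N m s/rad plus 0.0001 N m.
- crank: Black crank, 80 g, balanced by a small steel counterweight below. Origin on the shaft at x = -120 mm of the stand, z along the arm to the knob, x along the shaft. Turns freely, angle in the same sense as the rocker; linked to it only by a coil spring: torque on rocker = 0.034 N m/rad x (crank angle - rocker angle), difference up to 1.5 rad. Left alone it leans as the rocker does.
- knob (a point): Centre of the crank's black ball knob, 34 mm diameter, 110 mm from the shaft axis, clear all round but for the 14 x 8 mm arm below. It starts leaning with the rocker. To lift the rocker off its stop turn the crank past upright to the other side, 0.2 to 0.6 rad beyond; at balance crank and pointer lean to different sides.
- marker (a joint): Angle at which the clip sits on the scale, rad, same zero and sense as rocker: the pointer is midway between the prongs when rocker equals this. Between -0.2 and 0.2. Stiff; not to be shifted.
- clip_mid (a point): Midway between the prongs of the U-shaped aluminium clip on the white arc scale, 150 mm from the shaft axis; z points outward from the shaft, y across the gap. Prongs 36 mm high (up to 168 mm from the axis), 46 mm apart inside, at x = -4 mm of the stand; the pointer passes on their +x side.
- connector: Black and grey plug housing, about 90 x 34 x 36 mm, lying on the bench to the left; origin under the black part. Leave it alone.
- tape: Roll of black tape lying flat, 90 mm diameter, 22 mm high, on the right; origin under its centre. Leave it alone.

How it is judged:
By the outcome, as a careful person would: the job done as asked, in the order asked, and still so for the second after the job is handed in, while the arm keeps its last pose, push and grip.
It also fails if it takes over 64 s, if anything falls off the work surface, if the arm or the gripper's body presses on something with over 40 N, if the wrist force passes 120 N, or if a joint passes its speed limit or range.

## Working session

There is one attempt and no reset: what is moved stays moved. The work goes in short steps, Python scripts to look and compute and a tool call to move; the robot and the scene stay as the last step left them, time stands still between calls to the robot, and variables do not carry over. Pictures are saved under pics/ and viewed, about 8 in all and at most 12, crops included, and the job is handed in when it is done.

Besides the shell and the picture viewer there is one more tool, called after ">>>" as name(argument=value, ...), one argument or row to a line, values as JSON. carry_out: Moves the arm, as the interface text tells. Shift numbers are shares of 0.04 m and turn numbers shares of 4 degrees, none past 1 either way. Its arguments: {"type":"object","properties":{"commands":{"type":"array"},"grip_force":{"type":"number"}},"required":["commands"]}

```bash
ls; mkdir -p pics
python3 - <<'E'
from plant import telemetry,cams,r
import cv2,numpy as np,pickle
print(telemetry.get_state())
for n in("scene","top"):
    c=cams.capture(n); pickle.dump(c,open(f"pics/{n}0.pkl","wb"))
    cv2.imwrite(f"pics/{n}0.png",cv2.resize(c["frame"][:,:,::-1],(800,600),interpolation=cv2.INTER_CUBIC))
    print(n,c["camera_matrix"],c["k1"],c["camera_from_world"])
E
```

```text
pics
{'time_s': 0.0, 'joints': array([ 8.64663151e+01,  2.05913394e+01,  6.33110930e-01, -2.02921307e-02,
       -7.01355831e+01, -1.65090032e+01]), 'qd': array([ 0.05184684,  0.02512072, -0.02387236, -0.051376  ,  0.00781022,
       -0.01463341]), 'joint_torque': array([ 2.01142997e-03, -5.82726932e+01,  2.93052131e+01,  6.99669465e+00,
        7.07954750e-03, -1.52750772e-04]), 'tcp_pos': array([0.23116591, 0.63364242, 0.2183182 ]), 'eef_rot': array([ 1.79904635e+02, -8.37124137e-03, -2.00495919e+01]), 'contact_force': array([ 8.04791356e-01,  3.26496453e-04, -2.29528602e-01]), 'moment': array([-0.0335726 ,  0.03238084, -0.05206392]), 'gripper_width': 0.08742439948964453}
scene [[357.97051296   0.         259.21250974]
 [  0.         357.97051296 192.03533428]
 [  0.           0.           1.        ]] -0.052874268064591716 [[ 5.11082957e-01  8.59531377e-01  1.50855290e-04 -2.71033224e-01]
 [ 7.46447297e-01 -4.43755394e-01 -4.95880614e-01 -2.88532432e-01]
 [-4.26158004e-01  2.53548736e-01 -8.68390692e-01  1.34345751e+00]
 [ 0.00000000e+00  0.00000000e+00  0.00000000e+00  1.00000000e+00]]
top [[416.96079509   0.         247.01316189]
 [  0.         416.96079509 195.47382163]
 [  0.           0.           1.        ]] 0.035797281127763855 [[ 0.03970583 -0.99920647  0.00314261 -0.0265236 ]
 [-0.97794066 -0.03950589 -0.20511302  0.54283263]
 [ 0.20507441  0.00507089 -0.97873325  1.29044346]
 [ 0.          0.          0.          1.        ]]
```

View pics/scene0.png

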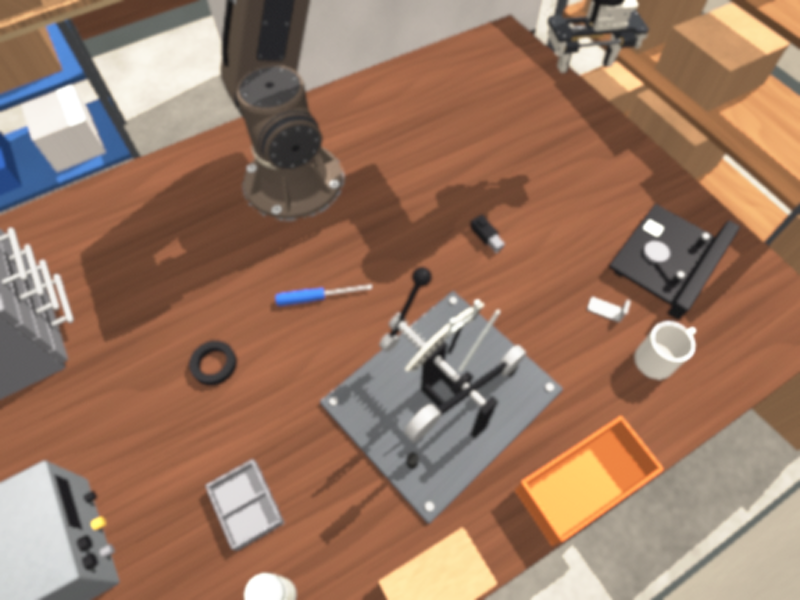

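View pics/top0.png

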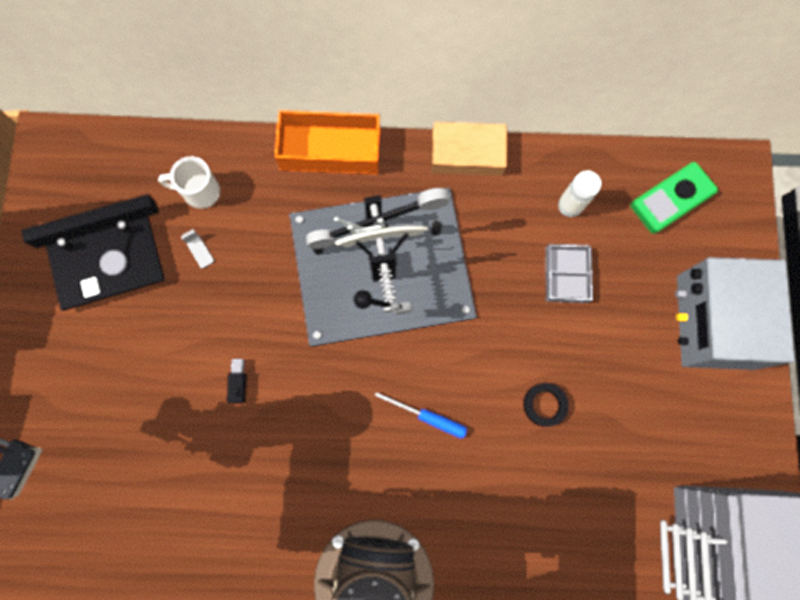

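```bash
cat > h.py <<'E'
import numpy as np,cv2,pickle
from scipy.optimize import least_squares
def proj(c,P):
    P=np.atleast_2d(P);T=c["camera_from_world"];q=P@T[:3,:3].T+T[:3,3]
    s=q[:,:2]/q[:,2:];s=s*(1+c["k1"]*(s**2).sum(1,keepdims=True))
    K=c["camera_matrix"];return s*[K[0,0],K[1,1]]+K[:2,2]
def S2W(p,P):  # stand pose x,y,yaw
    P=np.atleast_2d(P).astype(float);c,s=np.cos(p[2]),np.sin(p[2])
    return P@np.array([[c,-s,0],[s,c,0],[0,0,1]]).T+[p[0],p[1],0]
def rad(x,R,a): # point at radius R, angle a (positive -> -y)
    a=np.atleast_1d(a);return np.stack([0*a+x,-R*np.sin(a),0.14+R*np.cos(a)],1)
E
cat > fit.py <<'E'
from h import *
sc=pickle.load(open("pics/scene0.pkl","rb"));tp=pickle.load(open("pics/top0.pkl","rb"))
C=np.array([[.15,.18,.012],[.15,-.18,.012],[-.15,-.18,.012],[-.15,.18,.012]])
us=np.array([[562,387],[430,522],[322,403],[455,293]])/1.5625-.18
ut=np.array([[291,213],[450,189],[476,317],[310,345]])/1.5625-.18
f=lambda p:np.r_[(proj(sc,S2W(p,C))-us).ravel(),(proj(tp,S2W(p,C))-ut).ravel()*1]
s=least_squares(f,[.6,0,0],loss="soft_l1");print(s.x,f(s.x).round(1))
p=s.x;np.save("p.npy",p)
for n,c,(x0,y0,w,h) in(("scene",sc,(200,160,165,180)),("top",tp,(180,115,130,110))):
    k=600/h if n=="scene" else 6
    k=min(k,800/w,600/h)
    im=cv2.resize(c["frame"][y0:y0+h,x0:x0+w,::-1],None,fx=k,fy=k,interpolation=cv2.INTER_CUBIC)
    def dot(P,col):
        for q in proj(c,S2W(p,P)): cv2.circle(im,tuple(int(v) for v in ((q-[x0,y0]+.5)*k)),2,col,-1)
    dot(C,(0,0,255)); dot(rad(-.12,.11,-.5),(0,255,255)); dot(rad(.022,.15,-.5),(0,0,255))
    dot(rad(-.004,.15,np.arange(-.5,.51,.1)),(0,255,0))
    dot(rad(-.12,0,0),(255,0,0))
    print(n,k,x0,y0);cv2.imwrite(f"pics/{n}_crop.png",im)
E
python3 fit.py
```

```text
[0.64452394 0.01194219 0.21448922] [ 0.6  1.2 -1.   1.9 -2.6 -0.5 -2.  -1.6 -2.  -0.2 -0.9 -1.9 -0.2 -0.1
 -1.   0.6]
scene 3.3333333333333335 200 160
top 5.454545454545454 180 115
```

View pics/scene_crop.png

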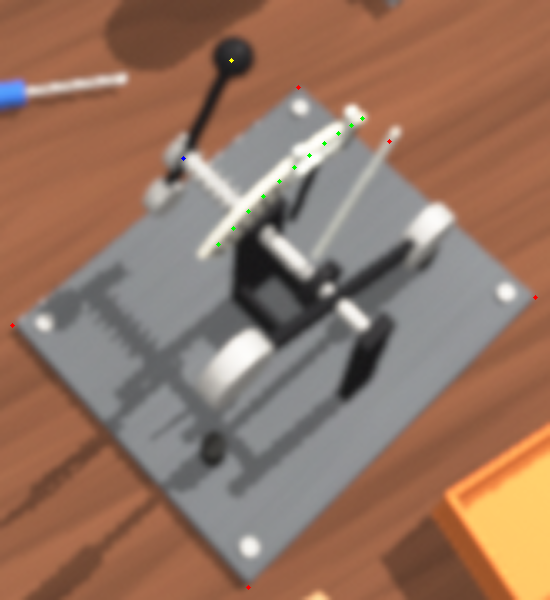

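View pics/top_crop.png

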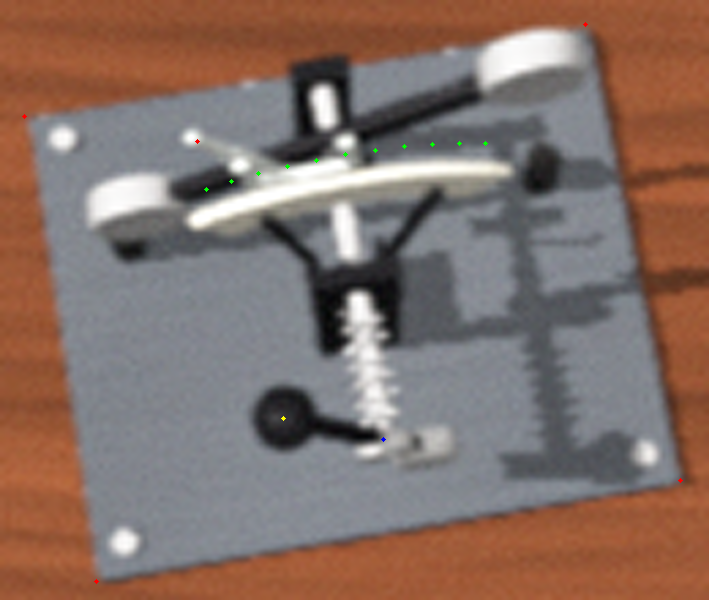

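```bash
cat >> h.py <<'E'
def clip(m,side,z,y=.025,x=-.004): # point on prong
    yy=side*y; R=.15+z
    return np.array([[x,yy*np.cos(m)-R*np.sin(m),.14+R*np.cos(m)+yy*np.sin(m)]])
from scipy.ndimage import map_coordinates
GR=np.arange(-.62,.62,.004)
def profile(c,p,r0=.05,r1=.155,x=.022):
    g=c["frame"].astype(float).mean(2); R=np.linspace(r0,r1,40)
    out=[]
    for a in GR:
        P=np.stack([0*R+x,-R*np.sin(a),.14+R*np.cos(a)],1);q=proj(c,S2W(p,P))
        out.append(map_coordinates(g,[q[:,1],q[:,0]],order=1))
    return np.array(out)   # angle x radius
def rocker(c,p,**k):
    A=profile(c,p,**k);d=9
    from scipy.ndimage import gaussian_filter1d as gf
    A=gf(A,3,axis=0)
    s=np.full(A.shape,-99.);s[d:-d]=np.minimum(A[d:-d]-A[:-2*d],A[d:-d]-A[2*d:])
    s=np.clip(s,-10,30).mean(1);i=s.argmax()
    w=slice(max(i-5,0),i+6);wt=np.clip(s[w]-s[i]*.4,0,None)
    return (GR[w]*wt).sum()/wt.sum(),s[i],s
E
python3 - <<'E'
from h import *
import glob
p=np.load("p.npy")
for n,k,o in(("scene",10/3,(200,160)),("top",60/11,(180,115))):
    c=pickle.load(open(f"pics/{n}0.pkl","rb"))
    print(n,rocker(c,p)[:2])
    for m in(-.25,-.2,-.15,-.1,-.05):
        print(m,[((proj(c,S2W(p,clip(m,s,z)))[0]-o+.5)*k).round().tolist() for s in(1,-1) for z in(.018,-.018)])
from plant import cams
c=cams.capture("wrist");print(c["mount"].round(3),c["camera_matrix"][0,0])
print(S2W(p,rad(-.12,.11,-.5)),np.degrees(p[2]))
E
```

```text
scene (np.float64(0.2964064938659353), np.float64(12.628948319090966))
-0.25 [[361.0, 107.0], [347.0, 138.0], [315.0, 140.0], [302.0, 171.0]]
-0.2 [[354.0, 111.0], [342.0, 141.0], [306.0, 147.0], [295.0, 176.0]]
-0.15 [[347.0, 116.0], [336.0, 145.0], [297.0, 154.0], [288.0, 182.0]]
-0.1 [[339.0, 121.0], [330.0, 149.0], [288.0, 162.0], [281.0, 189.0]]
-0.05 [[331.0, 127.0], [324.0, 153.0], [279.0, 170.0], [275.0, 195.0]]
top (np.float64(-0.041518864448389765), np.float64(8.02255911241602))
-0.25 [[215.0, 172.0], [237.0, 191.0], [311.0, 148.0], [330.0, 168.0]]
-0.2 [[230.0, 167.0], [248.0, 187.0], [328.0, 144.0], [343.0, 165.0]]
-0.15 [[246.0, 163.0], [260.0, 184.0], [345.0, 141.0], [356.0, 163.0]]
-0.1 [[262.0, 159.0], [272.0, 181.0], [362.0, 139.0], [369.0, 161.0]]
-0.05 [[279.0, 155.0], [285.0, 177.0], [379.0, 136.0], [382.0, 160.0]]
[[ 0.    -0.961 -0.278  0.075]
 [ 1.    -0.     0.001 -0.   ]
 [-0.001 -0.278  0.961 -0.166]
 [ 0.     0.     0.     1.   ]] 294.4071781079042
[[0.51604877 0.03792874 0.23653408]] 12.28932731973173
```

>>> carry_out(
  commands=[0.445, -0.93, 0.64, -0.9, -1, 0.445, -0.93, 0.64, -0.9, -1, 0.445, -0.93, 0.64, -0.9, -1, 0.445, -0.93, 0.63, -0.9, -1, 0.445, -0.93, 0, -0.9, -1, 0.445, -0.93, 0, -0.9, -1, 0.445, -0.93, 0, -0.9, -1, 0.445, -0.93, 0, -0.9, -1],
  grip_force=15,
)

```text
time_s: 0.95
tcp_pos: [0.374, 0.3348, 0.3213]
eef_rot: [-180.0, 0.0, -49.0]
contact_force: [0.9, 0.2, 0.1]
gripper_width: 0.0877
```

>>> carry_out(
  commands=[0.445, -0.93, 0, -0.9, -1, 0.445, -0.93, 0, -0.9, -1, 0.445, -0.93, 0, -0.9, -1, 0.445, -0.93, 0, -0.9, -1, 0.445, -0.93, 0, -0.9, -1, 0.445, -0.93, 0, -0.9, -1, 0.445, -0.93, 0, -0.9, -1, 0, 0, 0, 0, -1],
)

```text
time_s: 1.75
tcp_pos: [0.4992, 0.0725, 0.3208]
eef_rot: [179.9, -0.0, -74.4]
contact_force: [-0.1, 0.9, -0.4]
gripper_width: 0.0871
```

Run:
```python
from h import *
from plant import cams,telemetry
s=telemetry.get_state();print(s["time_s"],s["tcp_pos"],s["eef_rot"],s["contact_force"],s["joints"])
w=cams.capture("wrist");sc=cams.capture("scene")
p=np.load("p.npy")
pickle.dump((s,w,sc),open("pics/w1.pkl","wb"))
from scipy.spatial.transform import Rotation as Ro
R=Ro.from_euler("xyz",s["eef_rot"],degrees=True).as_matrix()
T=np.eye(4);T[:3,:3]=R;T[:3,3]=s["tcp_pos"]
w["camera_from_world"]=np.linalg.inv(T@w["mount"])
k=proj(w,S2W(p,rad(-.12,.11,-.5)));print("knob pred px",k)
A=w["frame"][:,:,::-1].copy();cv2.circle(A,tuple(int(v) for v in k[0]),2,(0,0,255),-1)
B=sc["frame"][130:330,180:380,::-1]
cv2.imwrite("pics/b1.png",np.hstack([cv2.resize(A,(512,384)),cv2.resize(B,(384,384),interpolation=2)])[:,:][:, :896] if 0 else cv2.resize(np.hstack([A,cv2.resize(B,(384,384))]),(800,343)))
for x in np.linspace(0,1,1): pass
```

```text
1.75 [0.49923533 0.07245405 0.3208076 ] [ 1.79934941e+02 -4.66017531e-02 -7.44064610e+01] [-0.07311122  0.90671863 -0.38809191] [ 3.06272582e+01  1.24392812e+00 -1.04802990e+01  2.87227910e-02
 -7.83506947e+01 -1.50395638e+01]
knob pred px [[245.78174673 154.01474657]]
```

View pics/b1.png

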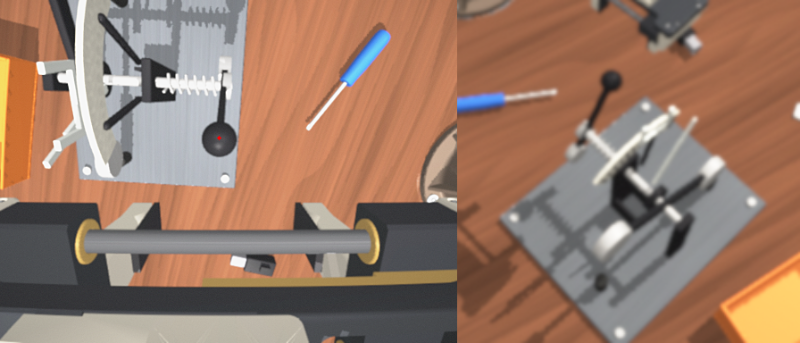

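>>> carry_out(
  commands=[0.42, -0.86, 0, -0.82, -1, 0, 0, 0, 0, -1, 0, 0, -0.5, 0, -1, 0, 0, -0.5, 0, -1, 0, 0, -0.5, 0, -1, 0, 0, -0.53, 0, -1, 0, 0, 0, 0, 0, 0, 0, 0, 0, 0.2],
)

```text
time_s: 2.65
tcp_pos: [0.5151, 0.0425, 0.2406]
eef_rot: [180.0, -0.0, -77.2]
contact_force: [-0.0, -0.3, 1.0]
gripper_width: 0.0766
```

Run:
```python
from h import *
from plant import cams,telemetry
from scipy.spatial.transform import Rotation as Ro
p=np.load("p.npy")
s,w,sc=pickle.load(open("pics/w1.pkl","rb"))
R=Ro.from_euler("xyz",s["eef_rot"],degrees=True).as_matrix()
T=np.eye(4);T[:3,:3]=R;T[:3,3]=s["tcp_pos"];w["camera_from_world"]=np.linalg.inv(T@w["mount"])
for m in(-.2,-.17,-.14):
    print(m,[((proj(w,S2W(p,clip(m,q,z)))[0])*.893).round().tolist() for q in(1,-1) for z in(.018,-.018)])
s=telemetry.get_state();print(s["tcp_pos"],s["eef_rot"],s["contact_force"],s["gripper_width"])
w=cams.capture("wrist");R=Ro.from_euler("xyz",s["eef_rot"],degrees=True).as_matrix()
T=np.eye(4);T[:3,:3]=R;T[:3,3]=s["tcp_pos"];w["camera_from_world"]=np.linalg.inv(T@w["mount"])
A=w["frame"][:,:,::-1].copy()
for q in proj(w,S2W(p,np.vstack([rad(-.12,.11,-.5)]+[clip(-.17,a,.018) for a in(1,-1)]))): cv2.circle(A,tuple(int(v) for v in q),2,(0,0,255),-1)
cv2.imwrite("pics/w2.png",cv2.resize(A,(800,600)))
```

```text
-0.2 [[60.0, 149.0], [83.0, 133.0], [43.0, 78.0], [72.0, 71.0]]
-0.17 [[57.0, 143.0], [82.0, 129.0], [42.0, 70.0], [71.0, 66.0]]
-0.14 [[55.0, 136.0], [81.0, 124.0], [41.0, 61.0], [71.0, 60.0]]
[0.51505777 0.04254951 0.24058088] [ 1.79991789e+02 -1.99145963e-02 -7.72150693e+01] [-0.00365651 -0.25390759  1.01547246] 0.07655174170480071
```

View pics/w2.png

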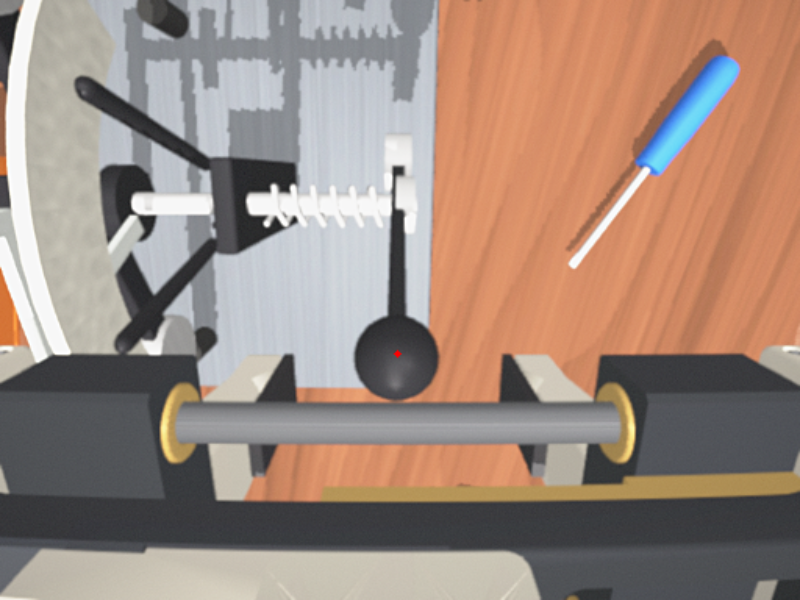

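>>> carry_out(
  commands=[0.03, -0.12, -0.03, -0.1, 0.2, 0, 0, 0, 0, 1, 0, 0, 0, 0, 1, 0, 0, 0, 0, 1, 0, 0, 0, 0, 1, 0, 0, 0, 0, 1, 0, 0, 0, 0, 1, 0, 0, 0, 0, 1],
)

```text
time_s: 3.5
tcp_pos: [0.5168, 0.0371, 0.2391]
eef_rot: [-179.9, 0.0, -77.7]
contact_force: [2.7, 1.0, -0.0]
gripper_width: 0.0245
```

```bash
cat >> h.py <<'E'
def rocker2(c,p,lo=-.6,hi=.6,r0=.05,r1=.148):
    from scipy.ndimage import gaussian_filter1d as gf
    A=gf(profile(c,p,r0=r0,r1=r1),2,axis=0);d=9
    s=np.full(A.shape,-99.);s[d:-d]=np.minimum(A[d:-d]-A[:-2*d],A[d:-d]-A[2*d:])
    s=np.clip(s,-15,25).mean(1);s[(GR<lo)|(GR>hi)]=-99
    i=s.argmax();w=slice(max(i-6,0),i+7);wt=np.clip(s[w]-s[i]*.4,0,None)
    pk=[(round(GR[j],3),round(s[j],1)) for j in range(1,len(s)-1) if s[j]>s[j-1] and s[j]>=s[j+1] and s[j]>3]
    return (GR[w]*wt).sum()/wt.sum(),s[i],sorted(pk,key=lambda t:-t[1])[:4]
E
python3 - <<'E'
from h import *
from plant import cams,telemetry
s=telemetry.get_state();print(s["time_s"],s["tcp_pos"],s["eef_rot"],s["contact_force"],s["gripper_width"])
p=np.load("p.npy");c=cams.capture("scene");t=cams.capture("top");pickle.dump((c,t),open("pics/c2.pkl","wb"))
P=S2W([-p[0],0,0],[[0,0,0]])
d=s["tcp_pos"][:2]-p[:2];co,si=np.cos(p[2]),np.sin(p[2]);y=-si*d[0]+co*d[1];x=co*d[0]+si*d[1];z=s["tcp_pos"][2]-.003-.14
print("knob stand x,y,z",x,y,z,"R",np.hypot(y,z),"ang",np.arctan2(-y,z))
print(rocker2(c,p),rocker2(t,p))
A=cv2.resize(c["frame"][150:330,195:375,::-1],(600,600),interpolation=2)
cv2.imwrite("pics/s2.png",A)
E
```

```text
3.5 [0.51677804 0.03707731 0.23910178] [-1.79943911e+02  5.04246978e-03 -7.77150775e+01] [ 2.6901677   1.01146876 -0.00611697] 0.024547145395229186
knob stand x,y,z -0.11946866464169835 0.05174965855477823 0.09610178458191429 R 0.10914934796124433 ang -0.49396188873696584
(np.float64(0.29386845316343885), np.float64(11.832034546142397), [(np.float64(0.292), np.float64(11.8))]) (np.float64(0.07067382255721254), np.float64(2.516032566959959), [])
```

View pics/s2.png

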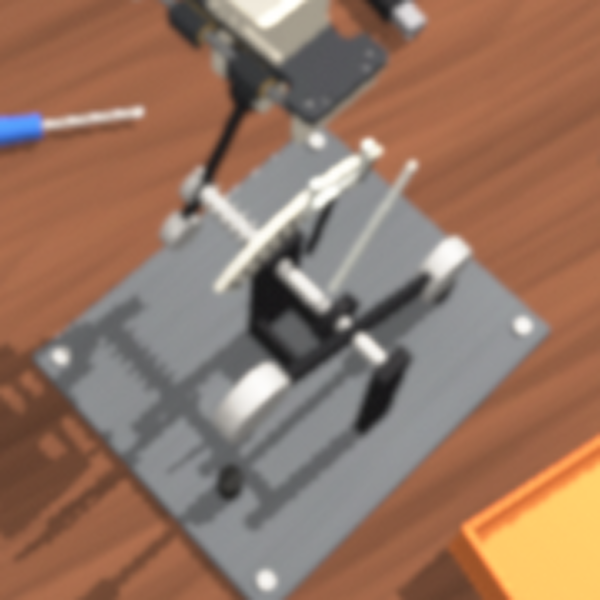

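>>> carry_out(
  commands=[0, 0, 0, 0, 1, 0, 0, 0, 0, 1],
)

```text
time_s: 3.8
tcp_pos: [0.5167, 0.0371, 0.2391]
eef_rot: [-179.9, 0.0, -77.7]
contact_force: [2.7, 0.1, 1.0]
gripper_width: 0.0243
```

Run:
```python
from h import *
from plant import cams,telemetry
s=telemetry.get_state();print(s["time_s"],s["tcp_pos"],s["contact_force"],s["gripper_width"])
w=cams.capture("wrist")["frame"][:,:,::-1]
c,t=pickle.load(open("pics/c2.pkl","rb"))
A=cv2.resize(w[130:384,80:430],(800,580))
cv2.imwrite("pics/w3.png",A)
p=np.load("p.npy")
# debug scene pointer: project expected line
q=proj(c,S2W(p,rad(.022,.05,-.5))),proj(c,S2W(p,rad(.022,.158,-.5)))
print([((v[0]-[195,150]+.5)*10/3).round() for v in q])
```

```text
3.8 [0.5167421  0.03706657 0.2390829 ] [2.66147766 0.07211135 0.98768993] 0.02434084865272302
[array([348., 267.]), array([411., 167.])]
```

View pics/w3.png

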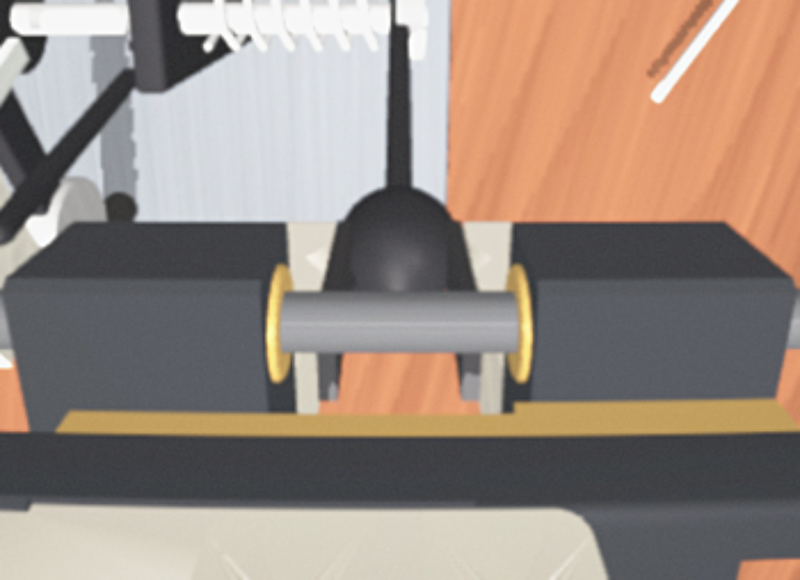

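```bash
cat >> h.py <<'E'
def rocker3(c,p,lo=-.6,hi=.6,r0=.07,r1=.155,off=3.0):
    g=c["frame"].astype(float).mean(2); R=np.linspace(r0,r1,30);S=[]
    for a in GR:
        P=np.stack([0*R+.022,-R*np.sin(a),.14+R*np.cos(a)],1);q=proj(c,S2W(p,P))
        t=q[-1]-q[0];t/=np.hypot(*t);n=np.array([-t[1],t[0]])
        f=lambda o:map_coordinates(g,[(q+o*n)[:,1],(q+o*n)[:,0]],order=1)
        m=f(0);S.append(np.clip(np.minimum(m-f(off),m-f(-off)),-20,40).mean())
    s=np.array(S);s[(GR<lo)|(GR>hi)]=-99
    i=s.argmax();w=slice(max(i-6,0),i+7);wt=np.clip(s[w]-s[i]*.4,0,None)
    pk=[(round(float(GR[j]),3),round(float(s[j]),1)) for j in range(1,len(s)-1) if s[j]>s[j-1] and s[j]>=s[j+1] and s[j]>0]
    return float((GR[w]*wt).sum()/wt.sum()),float(s[i]),sorted(pk,key=lambda t:-t[1])[:4]
E
python3 - <<'E'
from h import *
p=np.load("p.npy");c,t=pickle.load(open("pics/c2.pkl","rb"))
for k in (c,pickle.load(open("pics/scene0.pkl","rb"))):
  for o in (2.,3.,4.): print(o,rocker3(k,p,off=o))
for o in (2.,3.,4.): print("top",o,rocker3(t,p,off=o,r0=.12,r1=.158))
E
```

```text
2.0 (0.296643811333586, 27.761204380507074, [(0.296, 27.8), (-0.472, 24.0)])
3.0 (0.29959754454513526, 40.0, [(0.3, 40.0), (-0.468, 33.7)])
4.0 (0.29573209002552725, 40.0, [(0.292, 40.0), (-0.468, 35.2)])
2.0 (0.29661629623082764, 27.84531407183614, [(0.296, 27.8), (-0.476, 24.0)])
3.0 (0.29956525079129065, 40.0, [(0.3, 40.0), (-0.468, 33.8)])
4.0 (0.29572590263722814, 40.0, [(0.292, 40.0), (-0.468, 35.3)])
top 2.0 (0.17923560567490412, 9.819663321467013, [(0.18, 9.8), (-0.388, 0.7), (-0.208, 0.6), (0.024, 0.4)])
top 3.0 (0.17618036448542923, 27.40571991509978, [(0.176, 27.4), (0.032, 1.9), (-0.092, 1.3), (-0.424, 0.4)])
top 4.0 (0.1743209619137918, 33.496247224516665, [(0.172, 33.5), (0.596, 8.8), (-0.396, 1.5), (0.036, 1.2)])
```

Run:
```python
from h import *
from scipy.spatial.transform import Rotation as Ro
p=np.load("p.npy");s,w,sc=pickle.load(open("pics/w1.pkl","rb"));_,tp=pickle.load(open("pics/c2.pkl","rb"))
tp=pickle.load(open("pics/top0.pkl","rb"))
T=np.eye(4);T[:3,:3]=Ro.from_euler("xyz",s["eef_rot"],degrees=True).as_matrix();T[:3,3]=s["tcp_pos"];w["camera_from_world"]=np.linalg.inv(T@w["mount"])
out=[]
for c,(x0,y0,n) in((sc,(275,180,50)),(tp,(205,130,50)),(w,(30,50,133))):
    k=400/n;im=cv2.resize(c["frame"][y0:y0+n,x0:x0+n,::-1],(400,400),interpolation=cv2.INTER_CUBIC)
    print(k)
    def L(P,col):
        q=((proj(c,S2W(p,P))-[x0,y0]+.5)*k).astype(int);cv2.polylines(im,[q.reshape(-1,1,2)],False,col,1)
    for sd in(1,-1): L(np.vstack([clip(-.17,sd,z,y=.023) for z in(-.018,.018)]),(0,0,255))
    L(np.vstack([rad(.022,r,-.5) for r in(.06,.158)]),(255,0,0))
    out.append(im)
A=np.full((800,800,3),0,np.uint8);A[:400,:400]=out[0];A[:400,400:]=out[1];A[400:,:400]=out[2]
cv2.imwrite("pics/m.png",cv2.resize(np.hstack(out),(800,267)) if 0 else A[:, :])
cv2.imwrite("pics/m.png",cv2.resize(A,(600,600)))
```

```text
8.0
8.0
3.007518796992481
```

View pics/m.png

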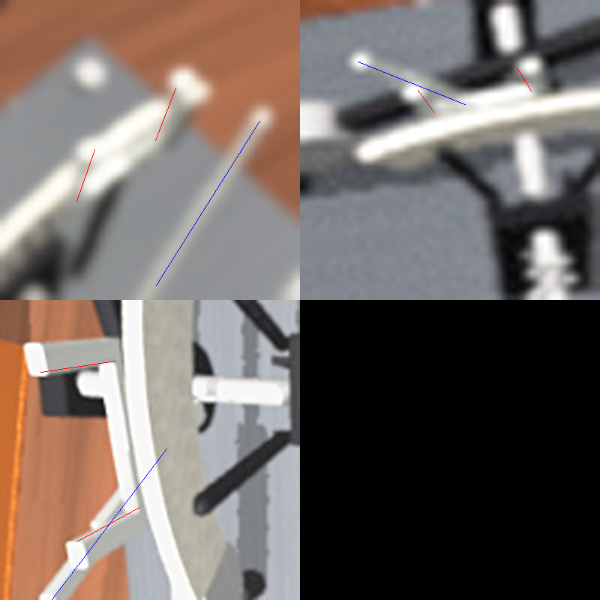

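```bash
cat > ctl.py <<'E'
import sys,json,os
from h import *
from plant import cams,telemetry
p=np.load("p.npy");co,si=np.cos(p[2]),np.sin(p[2]);M=-.17;rng=np.random.default_rng()
k,I0,G0=.034,.0152,.95*9.81*.0061
def step(r,v,f,c,dt=.01):
    a=(k*(c-r)+f*G0*np.sin(r)-.002*v-1e-4*np.tanh(v/.005))/(f*I0)
    v=v+a*dt;r=r+v*dt;hit=(np.abs(r)>=.5)
    return np.clip(r,-.5,.5),np.where(hit&(v*r>0),0,v)
def adv(X,c0,c1,T):
    n=round(T/.01)
    for i in range(n):
        X[0],X[1]=step(X[0],X[1],X[2],c0+(c1-c0)*(i+.5)/n+X[3])
    X[1]+=rng.normal(0,.015*np.sqrt(T),X.shape[1]);return X
def tcp2c(t):
    d=t[:2]-p[:2];y=-si*d[0]+co*d[1];z=t[2]-.143;return np.arctan2(-y,z),np.hypot(y,z)
def main(N,ncap=1,cap=.6):
    s=telemetry.get_state()
    if os.path.exists("st.npz"):
        d=np.load("st.npz");X=d["X"];cmd=d["cmd"];cs=list(d["cs"]);c=float(d["c"]);t=float(d["t"])
        for cn in cs: X=adv(X,c,cn,.1);c=cn
        print("t %.2f expected %.2f"%(s["time_s"],t+.1*len(cs)))
    else:
        n=4000;X=np.array([np.full(n,-.5),np.zeros(n),rng.uniform(.85,1.25,n),rng.normal(0,.015,n),rng.normal(.03,.008,n)])
        cmd=s["tcp_pos"].copy();c=tcp2c(cmd)[0]
    for i in range(ncap):
        im=cams.capture("scene");z,sc,pk=rocker3(im,p,hi=.24,r1=.15)
        if sc>12:
            w=np.exp(-.5*((z-X[0]-X[4])/.008)**2)+1e-6
            X=X[:,rng.choice(X.shape[1],X.shape[1],p=w/w.sum())]
            X[2]+=rng.normal(0,.003,X.shape[1]);X[3]+=rng.normal(0,.0007,X.shape[1]);X[2]=X[2].clip(.84,1.27)
        print("meas %.3f score %.0f"%(z,sc),pk[1:3]);X=adv(X,c,c,.05)
    pickle.dump(im,open("pics/last.pkl","wb"))
    m=X.mean(1);sd=X.std(1)
    print("r %.3f±%.3f v %.3f±%.3f f %.3f±%.3f del %.3f±%.3f b %.3f"%(m[0],sd[0],m[1],sd[1],m[2],sd[2],m[3],sd[3],m[4]))
    tc=s["tcp_pos"];print("tcp err mm",((tc-cmd)*1000).round(1),"c meas %.3f R %.4f cmd c %.3f F"%(*tcp2c(tc),c),s["contact_force"].round(1),"w %.4f"%s["gripper_width"])
    x=m[:4,None].copy();rows=[];cs=[];cc=c;cur=cmd.copy();traj=[]
    f=m[2];a=(G0*f-k)/(f*I0);B=k/(f*I0);K1,K2=(a+4)/B,4/B
    Y=X.copy()
    for i in range(N):
        ce=M-f*G0*np.sin(M)/k-m[3]
        u=np.clip(ce-K1*(x[0,0]-M)-K2*x[1,0],-cap,cap);u=float(np.clip(u,cc-.25,cc+.25))
        tgt=np.array([*S2W(p,[[-.1195,-.11*np.sin(u),0]])[0,:2],.143+.11*np.cos(u)])
        d=np.round((tgt-cur)/.04,2);cur=cur+d*.04;un=tcp2c(cur)[0]
        rows+=[*d.tolist(),0,1];cs.append(un)
        for j in range(10): x[0],x[1]=step(x[0],x[1],x[2],cc+(un-cc)*(j+.5)/10+x[3])
        cc=un;traj.append(round(float(x[0,0]),3))
    print("plan c",np.round(cs,3),"r",traj);print(json.dumps([r+0.0 for r in rows]))
    np.savez("st.npz",X=X,cmd=cur,cs=cs,c=c,t=telemetry.get_state()["time_s"])
main(int(sys.argv[1]),*(int(v) for v in sys.argv[2:3]))
E
python3 ctl.py 5 2
```

```text
meas -0.468 score 33 []
meas -0.468 score 33 []
r -0.500±0.000 v 0.000±0.003 f 1.048±0.116 del -0.000±0.016 b 0.031
tcp err mm [0. 0. 0.] c meas -0.494 R 0.1091 cmd c -0.494 F [4.2 1.5 0.5] w 0.0240
plan c [-0.246  0.006  0.254  0.503  0.599] r [-0.5, -0.5, -0.5, -0.5, -0.496]
[0.13, -0.61, 0.27, 0.0, 1.0, 0.15, -0.67, 0.08, 0.0, 1.0, 0.14, -0.66, -0.09, 0.0, 1.0, 0.14, -0.62, -0.25, 0.0, 1.0, 0.05, -0.22, -0.14, 0.0, 1.0]
```

>>> carry_out(
  commands=[0.13, -0.61, 0.27, 0.0, 1.0, 0.15, -0.67, 0.08, 0.0, 1.0, 0.14, -0.66, -0.09, 0.0, 1.0, 0.14, -0.62, -0.25, 0.0, 1.0, 0.05, -0.22, -0.14, 0.0, 1.0],
)

```text
time_s: 4.45
tcp_pos: [0.5427, -0.0803, 0.2391]
eef_rot: [-179.8, -0.5, -77.7]
contact_force: [-1.9, -17.1, 28.6]
gripper_width: 0.0115
```

```bash
python3 ctl.py 3 1
```

```text
t 4.45 expected 4.45
meas -0.456 score 33 []
r -0.489±0.006 v 0.109±0.055 f 1.014±0.111 del 0.001±0.015 b 0.033
tcp err mm [ 1.6 -6.1  5.2] c meas 0.619 R 0.1179 cmd c 0.599 F [ -1.9 -17.1  28.6] w 0.0115
plan c [0.599 0.569 0.408] r [-0.475, -0.454, -0.429]
[0.0, 0.0, 0.0, 0.0, 1.0, -0.02, 0.07, 0.04, 0.0, 1.0, -0.08, 0.38, 0.21, 0.0, 1.0]
```

Run:
```python
from h import *
from plant import cams,telemetry
w=cams.capture("wrist");pickle.dump(w,open("pics/w4.pkl","wb"))
cv2.imwrite("pics/w4.png",cv2.resize(w["frame"][100:384,80:430,::-1],(740,600)))
s=telemetry.get_state();print(s["time_s"],s["tcp_pos"],s["contact_force"],s["gripper_width"],s["moment"],s["eef_rot"])
```

```text
4.55 [ 0.54271261 -0.08041511  0.23901391] [ -2.86543011 -16.48038131  28.53246438] 0.0113843746065704 [-6.15902251e+00  8.04599903e-01  4.22460179e-03] [-179.77877414   -0.54351827  -77.76581839]
```

View pics/w4.png

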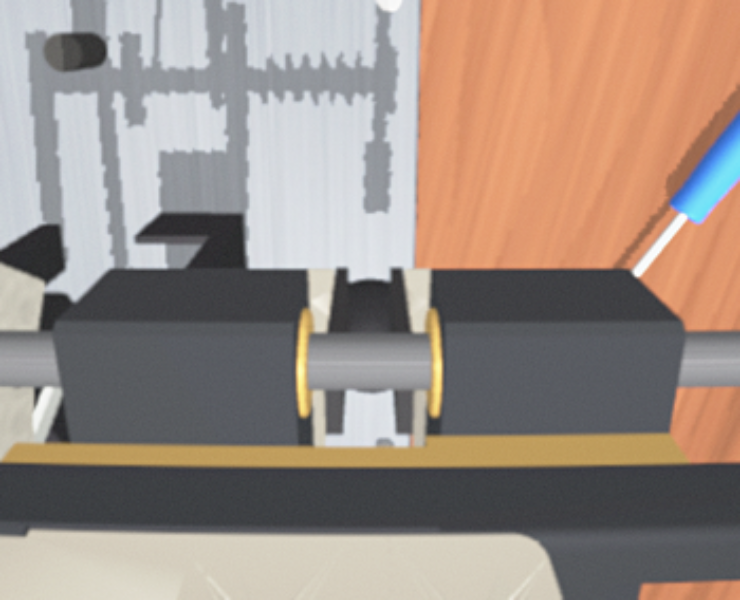

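>>> carry_out(
  commands=[0, 0, 0, 0, -1, 0, 0, 0, 0, -1, 0, 0, 0, 0, -1, 0, 0, 0.9, 0, -1, 0, 0, 1, 0, -1, 0, 0, 0.3, 1, -1, -0.2, 0.9, 0, 1, -1, -0.2, 0.95, 0, 1, -1],
  grip_force=4,
)

```text
time_s: 5.35
tcp_pos: [0.5236, -0.0004, 0.3214]
eef_rot: [179.9, 0.0, -65.7]
contact_force: [0.4, 1.4, 0.3]
gripper_width: 0.0698
```

>>> carry_out(
  commands=[-0.22, 0.95, 0, 1, -1, 0, 0, 0, 1, -1, 0, 0, 0, 1, -1, 0, 0, 0, 1, -1, 0, 0, 0, 1, -1, 0, 0, 0, 1, -1, 0, 0, 0, 1, -1, 0, 0, 0, 1, -1],
)

```text
time_s: 6.15
tcp_pos: [0.5148, 0.0374, 0.3209]
eef_rot: [179.9, 0.1, -33.6]
contact_force: [0.1, 0.3, -0.3]
gripper_width: 0.0876
```

>>> carry_out(
  commands=[0, 0, 0, 1, -1, 0, 0, 0, 1, -1, 0, 0, 0, 1, -1, 0, 0, 0, 1, -1, 0, 0, 0, 1, -1, 0, 0, 0, 1, -1, 0, 0, 0, 1, -1, 0, 0, 0, 1, -1],
)

```text
time_s: 6.95
tcp_pos: [0.5148, 0.0374, 0.3209]
eef_rot: [180.0, 0.2, -1.6]
contact_force: [0.1, -0.3, 0.8]
gripper_width: 0.0877
```

>>> carry_out(
  commands=[0, 0, 0, 1, -1, 0, 0, 0, 1, -1, 0, 0, 0, 1, -1, 0, 0, 0, 0.5, -1, 0, 0, 0, 0, -1],
)

```text
time_s: 7.45
tcp_pos: [0.515, 0.0374, 0.321]
eef_rot: [180.0, 0.1, 12.3]
contact_force: [0.4, -0.8, -0.5]
gripper_width: 0.0877
```

```bash
rm st.npz
cat > wr.py <<'E'
from h import *
from plant import cams,telemetry
from scipy.spatial.transform import Rotation as Ro
def wrist():
    s=telemetry.get_state();w=cams.capture("wrist")
    T=np.eye(4);T[:3,:3]=Ro.from_euler("xyz",s["eef_rot"],degrees=True).as_matrix();T[:3,3]=s["tcp_pos"]
    w["camera_from_world"]=np.linalg.inv(T@w["mount"]);return s,w
E
python3 - <<'E'
from wr import *
s,w=wrist();sc=cams.capture("scene");p=np.load("p.npy");pickle.dump((s,w,sc),open("pics/w5.pkl","wb"))
print(s["time_s"],s["tcp_pos"],s["eef_rot"],s["contact_force"],s["joints"],s["gripper_width"])
print(rocker3(sc,p,hi=.24))
print("knob pred",proj(w,S2W(p,rad(-.12,.11,-.5))))
g=w["frame"].mean(2);m=(g<60).astype(np.uint8)
# ball: circle search near prediction
q=proj(w,S2W(p,rad(-.12,.11,-.5)))[0]
y,x=np.mgrid[:384,:512]
best=max(((g[(np.hypot(x-u,y-v)>R+1)&(np.hypot(x-u,y-v)<R+4)].mean()-g[np.hypot(x-u,y-v)<R].mean()),u,v,R) for u in np.arange(q[0]-16,q[0]+17,2) for v in np.arange(q[1]-16,q[1]+17,2) for R in (17,19,21,23))
print("ball",best)
E
```

```text
7.45 [0.5150003  0.03742911 0.32101067] [1.79994605e+02 1.35672106e-01 1.22982818e+01] [ 0.36899927 -0.77243272 -0.46588457] [ 2.59402188e+01  2.50593761e+00 -9.11486233e+00 -2.73029657e-02
 -7.85123184e+01  7.63635380e+01] 0.08772708534822762
(-0.467889029695821, 33.89995473697096, [(-0.468, 33.9)])
knob pred [[253.95471233 194.80522514]]
ball (np.float64(71.76250781057007), np.float64(255.9547123276466), np.float64(194.80522514203028), 19)
```

>>> carry_out(
  commands=[0.02, 0.01, -0.6, 0, -1, 0, 0, -0.6, 0, -1, 0, 0, -0.59, 0, 0, 0, 0, 0, 0, 0.1, 0, 0, 0, 0, 0.25, 0, 0, 0, 0, 0.25, 0, 0, 0, 0, 0.25, 0, 0, 0, 0, 0.25],
)

```text
time_s: 8.35
tcp_pos: [0.5171, 0.0382, 0.251]
eef_rot: [-180.0, -0.1, 12.3]
contact_force: [0.4, 0.9, -0.2]
gripper_width: 0.0455
```

Run:
```python
from wr import *
s,w=wrist();sc=cams.capture("scene");p=np.load("p.npy");pickle.dump((s,w,sc),open("pics/w6.pkl","wb"))
print(s["time_s"],s["tcp_pos"],s["eef_rot"],s["contact_force"],s["gripper_width"])
print(rocker3(sc,p,hi=.24),"knob pred",proj(w,S2W(p,rad(-.12,.11,-.5))))
d=s["tcp_pos"][:2]-p[:2];co,si=np.cos(p[2]),np.sin(p[2]);print("tcp stand",co*d[0]+si*d[1],-si*d[0]+co*d[1])
cv2.imwrite("pics/w6.png",cv2.resize(w["frame"][100:384,80:430,::-1],(740,600)))
```

```text
8.35 [0.51710298 0.03823362 0.25097033] [-1.79985348e+02 -8.41372038e-02  1.22757223e+01] [ 0.41818921  0.89347247 -0.16761477] 0.0455427865346401
(-0.4679036420687644, 33.84335581484117, [(-0.468, 33.8)]) knob pred [[254.46347858 228.25403113]]
tcp stand -0.11890505276031574 0.05281031205427128
```

View pics/w6.png

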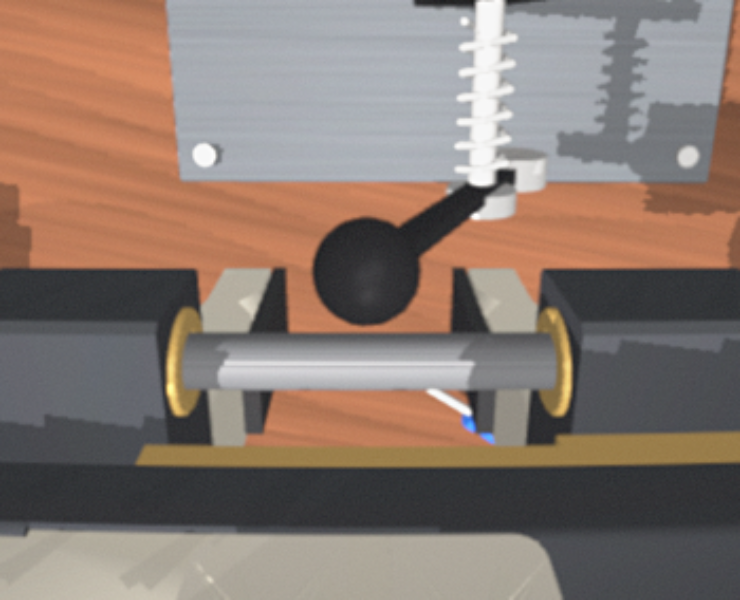

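>>> carry_out(
  commands=[-0.02, 0, 0, 0, -0.5, 0, 0, -0.4, 0, -0.5, 0, 0, -0.39, 0, -0.3, 0, 0, 0, 0, 0.25, 0, 0, 0, 0, 0.25, 0, 0, 0, 0, 0.25, 0, 0, 0, 0, 0.25, 0, 0, 0, 0, 0.25],
)

```text
time_s: 9.25
tcp_pos: [0.5163, 0.0382, 0.2192]
eef_rot: [-180.0, -0.1, 12.3]
contact_force: [-0.7, 0.3, 1.0]
gripper_width: 0.0333
```

>>> carry_out(
  commands=[0, 0, 0, 0, 0.35, 0, 0, 0, 0, 0.35, 0, 0, 0, 0, 0.35, 0, 0, 0, 0, 0.35],
)

```text
time_s: 9.65
tcp_pos: [0.5163, 0.0384, 0.2189]
eef_rot: [-180.0, -0.1, 12.3]
contact_force: [-1.0, 2.1, 5.2]
gripper_width: 0.033
```

Run:
```python
from wr import *
s,w=wrist();sc=cams.capture("scene");p=np.load("p.npy");pickle.dump((s,w,sc),open("pics/w7.pkl","wb"))
print(s["time_s"],s["tcp_pos"],s["eef_rot"],s["contact_force"],s["moment"],s["gripper_width"])
print(rocker3(sc,p,hi=.24),"knob pred",proj(w,S2W(p,rad(-.12,.11,-.5))))
d=s["tcp_pos"][:2]-p[:2];co,si=np.cos(p[2]),np.sin(p[2]);print("tcp stand",co*d[0]+si*d[1],-si*d[0]+co*d[1])
```

```text
9.65 [0.51630283 0.03840982 0.21888968] [-1.79981728e+02 -6.29339010e-02  1.22885824e+01] [-0.97163855  2.05753422  5.20736677] [0.92070134 0.19019646 0.02377933] 0.032981123966042976
(-0.46792811382615423, 33.8716048000381, [(-0.468, 33.9)]) knob pred [[255.14648294 249.48667604]]
tcp stand -0.11964936061165113 0.05315278739074916
```

>>> carry_out(
  commands=[0, 0, 0.05, 0, 0.35, 0, 0, 0, 0, 0.35],
  grip_force=6,
)

```text
time_s: 9.95
tcp_pos: [0.5159, 0.0377, 0.2197]
eef_rot: [180.0, 0.0, 12.3]
contact_force: [3.5, -0.2, -4.1]
gripper_width: 0.0333
```

```bash
sed -i 's/\.143/.1244/g; s/,0,1\];cs/,0,.35];cs/; s/-\.1195/-.1196/' ctl.py; grep -n "0,.35\|1244" ctl.py; python3 ctl.py 5 1
```

```text
16:    d=t[:2]-p[:2];y=-si*d[0]+co*d[1];z=t[2]-.1244;return np.arctan2(-y,z),np.hypot(y,z)
43:        tgt=np.array([*S2W(p,[[-.1196,-.11*np.sin(u),0]])[0,:2],.1244+.11*np.cos(u)])
45:        rows+=[*d.tolist(),0,.35];cs.append(un)
meas -0.464 score 33 []
r -0.500±0.000 v 0.000±0.003 f 1.050±0.115 del -0.000±0.015 b 0.033
tcp err mm [0. 0. 0.] c meas -0.504 R 0.1089 cmd c -0.504 F [ 3.5 -0.2 -4.1] w 0.0333
plan c [-0.252 -0.004  0.245  0.495  0.6  ] r [-0.5, -0.5, -0.5, -0.5, -0.497]
[0.15, -0.61, 0.28, 0.0, 0.35, 0.14, -0.66, 0.09, 0.0, 0.35, 0.15, -0.66, -0.09, 0.0, 0.35, 0.13, -0.63, -0.24, 0.0, 0.35, 0.06, -0.24, -0.15, 0.0, 0.35]
```

>>> carry_out(
  commands=[0.15, -0.61, 0.28, 0.0, 0.35, 0.14, -0.66, 0.09, 0.0, 0.35, 0.15, -0.66, -0.09, 0.0, 0.35, 0.13, -0.63, -0.24, 0.0, 0.35, 0.06, -0.24, -0.15, 0.0, 0.35],
)

```text
time_s: 10.5
tcp_pos: [0.541, -0.0755, 0.2155]
eef_rot: [-180.0, 0.0, 12.2]
contact_force: [-1.6, 0.9, 1.1]
gripper_width: 0.0336
```

```bash
python3 ctl.py 3 1
```

```text
t 10.50 expected 10.50
meas -0.452 score 32 []
r -0.489±0.006 v 0.110±0.054 f 1.008±0.111 del 0.001±0.015 b 0.036
tcp err mm [-0.1 -1.2  0.2] c meas 0.608 R 0.1110 cmd c 0.600 F [-1.6  0.9  1.1] w 0.0336
plan c [0.6   0.557 0.397] r [-0.475, -0.454, -0.428]
[0.0, 0.0, 0.0, 0.0, 0.35, -0.03, 0.1, 0.06, 0.0, 0.35, -0.08, 0.38, 0.2, 0.0, 0.35]
```

>>> carry_out(
  commands=[0.0, 0.0, 0.0, 0.0, 0.35, -0.03, 0.1, 0.06, 0.0, 0.35, -0.08, 0.38, 0.2, 0.0, 0.35],
)

```text
time_s: 10.85
tcp_pos: [0.5365, -0.0549, 0.2267]
eef_rot: [179.9, 0.0, 12.2]
contact_force: [1.3, -1.7, 2.5]
gripper_width: 0.0333
```

```bash
python3 ctl.py 3 1
```

```text
t 10.85 expected 10.85
meas -0.352 score 25 []
r -0.365±0.010 v 0.453±0.034 f 0.891±0.024 del 0.003±0.016 b 0.035
tcp err mm [-0.1  0.2  0.9] c meas 0.392 R 0.1107 cmd c 0.397 F [ 1.3 -1.7  2.5] w 0.0333
plan c [ 0.149 -0.101 -0.35 ] r [-0.318, -0.272, -0.233]
[-0.14, 0.64, 0.19, 0.0, 0.35, -0.14, 0.67, 0.01, 0.0, 0.35, -0.15, 0.65, -0.15, 0.0, 0.35]
```

>>> carry_out(
  commands=[-0.14, 0.64, 0.19, 0.0, 0.35, -0.14, 0.67, 0.01, 0.0, 0.35, -0.15, 0.65, -0.15, 0.0, 0.35],
)

```text
time_s: 11.2
tcp_pos: [0.5196, 0.0255, 0.2297]
eef_rot: [-180.0, -0.1, 12.3]
contact_force: [2.2, -0.4, 0.6]
gripper_width: 0.0334
```

```bash
python3 ctl.py 3 1
```

```text
t 11.20 expected 11.20
meas -0.208 score 18 []
r -0.227±0.010 v 0.269±0.023 f 0.898±0.019 del 0.002±0.016 b 0.035
tcp err mm [0.1 2.1 2. ] c meas -0.361 R 0.1126 cmd c -0.350 F [ 2.2 -0.4  0.6] w 0.0334
plan c [-0.229 -0.109 -0.026] r [-0.206, -0.194, -0.186]
[0.07, -0.31, 0.1, 0.0, 0.35, 0.07, -0.32, 0.05, 0.0, 0.35, 0.05, -0.22, 0.02, 0.0, 0.35]
```

>>> carry_out(
  commands=[0.07, -0.31, 0.1, 0.0, 0.35, 0.07, -0.32, 0.05, 0.0, 0.35, 0.05, -0.22, 0.02, 0.0, 0.35],
)

```text
time_s: 11.55
tcp_pos: [0.5271, -0.0106, 0.2356]
eef_rot: [-180.0, -0.0, 12.3]
contact_force: [-0.6, 1.2, 1.3]
gripper_width: 0.0331
```

```bash
python3 ctl.py 3 1
```

```text
t 11.55 expected 11.55
meas -0.176 score 16 []
r -0.208±0.009 v 0.000±0.023 f 0.898±0.020 del -0.007±0.016 b 0.037
tcp err mm [0.1 0.1 1. ] c meas -0.026 R 0.1112 cmd c -0.026 F [-0.6  1.2  1.3] w 0.0331
plan c [0.171 0.187 0.157] r [-0.209, -0.208, -0.207]
[0.11, -0.53, -0.04, 0.0, 0.35, 0.01, -0.04, -0.01, 0.0, 0.35, -0.01, 0.08, 0.01, 0.0, 0.35]
```

>>> carry_out(
  commands=[0.11, -0.53, -0.04, 0.0, 0.35, 0.01, -0.04, -0.01, 0.0, 0.35, -0.01, 0.08, 0.01, 0.0, 0.35],
)

```text
time_s: 11.9
tcp_pos: [0.5315, -0.0313, 0.2338]
eef_rot: [179.9, 0.0, 12.1]
contact_force: [-0.8, -0.8, 2.0]
gripper_width: 0.0335
```

```bash
python3 ctl.py 3 1
python3 - <<'E'
from h import *
p=np.load("p.npy");c=pickle.load(open("pics/last.pkl","rb"))
for a in((.07,.15),(.04,.12),(.06,.13),(.1,.155)): print(a,rocker3(c,p,hi=.24,r0=a[0],r1=a[1]))
k=12;x0,y0=265,175
im=cv2.resize(c["frame"][y0:y0+50,x0:x0+60,::-1],None,fx=k,fy=k,interpolation=cv2.INTER_CUBIC)
cv2.imwrite("pics/lastc.png",im)
for m in(-.17,): print([((proj(c,S2W(p,q))[0]-[x0,y0]+.5)*k).round() for q in(rad(.022,.158,m+.036),rad(.022,.06,m+.036),clip(m,1,.018,y=.023),clip(m,-1,.018,y=.023))])
E
```

```text
t 11.90 expected 11.90
meas -0.168 score 17 []
r -0.204±0.009 v 0.032±0.019 f 0.899±0.019 del -0.007±0.012 b 0.037
tcp err mm [ 0.  -1.   0.8] c meas 0.165 R 0.1109 cmd c 0.157 F [-0.8 -0.8  2. ] w 0.0335
plan c [0.112 0.097 0.089] r [-0.2, -0.197, -0.193]
[-0.03, 0.12, 0.02, 0.0, 0.35, -0.01, 0.04, 0.0, 0.0, 0.35, 0.0, 0.02, 0.01, 0.0, 0.35]
(0.07, 0.15) (-0.1677601227478177, 17.048537481928705, [(-0.168, 17.0)])
(0.04, 0.12) (-0.15999236592442032, 14.753284264612887, [(-0.16, 14.8), (0.236, 7.2)])
(0.06, 0.13) (-0.1601354364801879, 16.77433768901712, [(-0.16, 16.8)])
(0.1, 0.155) (-0.17577192519548124, 21.554377773290494, [(-0.176, 21.6)])
[array([460., 430.]), array([367., 679.]), array([472., 236.]), array([310., 359.])]
```

View pics/lastc.png

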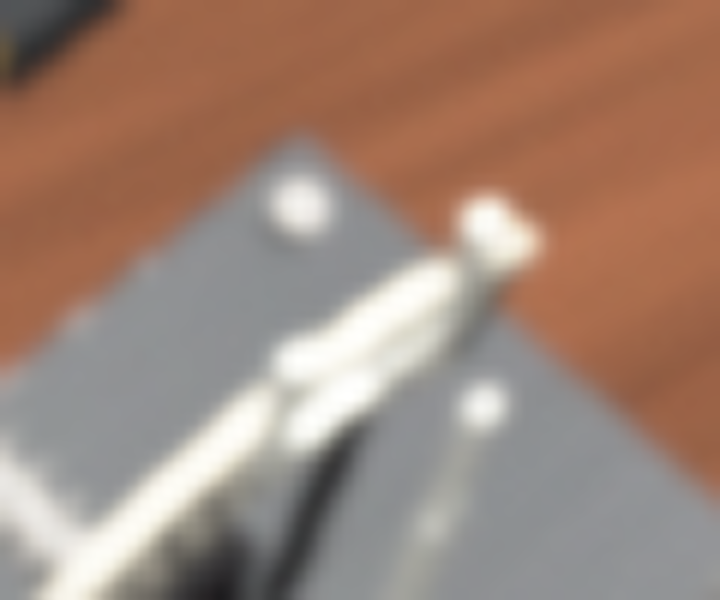

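>>> carry_out(
  commands=[-0.03, 0.12, 0.02, 0.0, 0.35, -0.01, 0.04, 0.0, 0.0, 0.35, 0.0, 0.02, 0.01, 0.0, 0.35],
)

```text
time_s: 12.25
tcp_pos: [0.5296, -0.0221, 0.2346]
eef_rot: [-180.0, 0.0, 12.3]
contact_force: [-0.5, -1.9, 0.2]
gripper_width: 0.0336
```

```bash
sed -i 's/M=-.17;/M=-.19;/' ctl.py; python3 ctl.py 4 2
```

```text
t 12.25 expected 12.25
meas -0.132 score 14 []
meas -0.120 score 13 []
r -0.159±0.007 v 0.080±0.016 f 0.911±0.015 del 0.007±0.010 b 0.035
tcp err mm [-0.3  1.   0.5] c meas 0.080 R 0.1106 cmd c 0.089 F [-0.5 -1.9  0.2] w 0.0336
plan c [-0.105 -0.086 -0.026  0.026] r [-0.152, -0.148, -0.148, -0.151]
[-0.12, 0.52, -0.01, 0.0, 0.35, 0.01, -0.05, 0.01, 0.0, 0.35, 0.04, -0.16, 0.01, 0.0, 0.35, 0.03, -0.14, 0.0, 0.0, 0.35]
```

>>> carry_out(
  commands=[-0.12, 0.52, -0.01, 0.0, 0.35, 0.01, -0.05, 0.01, 0.0, 0.35, 0.04, -0.16, 0.01, 0.0, 0.35, 0.03, -0.14, 0.0, 0.0, 0.35],
)

```text
time_s: 12.75
tcp_pos: [0.5284, -0.0161, 0.2353]
eef_rot: [-180.0, -0.0, 12.3]
contact_force: [0.1, 1.1, 0.7]
gripper_width: 0.0332
```

```bash
sed -i 's/sc>12/sc>7/' ctl.py; python3 ctl.py 4 2
```

```text
t 12.75 expected 12.75
meas -0.112 score 13 []
meas -0.112 score 14 []
r -0.150±0.007 v -0.034±0.015 f 0.914±0.014 del 0.009±0.008 b 0.035
tcp err mm [0.2 0.2 0.8] c meas 0.025 R 0.1109 cmd c 0.026 F [0.1 1.1 0.7] w 0.0332
plan c [0.059 0.074 0.085 0.089] r [-0.154, -0.158, -0.161, -0.165]
[0.02, -0.09, -0.01, 0.0, 0.35, 0.01, -0.04, 0.0, 0.0, 0.35, 0.0, -0.03, 0.0, 0.0, 0.35, 0.01, -0.01, 0.0, 0.0, 0.35]
```

>>> carry_out(
  commands=[0.02, -0.09, -0.01, 0.0, 0.35, 0.01, -0.04, 0.0, 0.0, 0.35, 0.0, -0.03, 0.0, 0.0, 0.35, 0.01, -0.01, 0.0, 0.0, 0.35],
)

```text
time_s: 13.25
tcp_pos: [0.5299, -0.0228, 0.2348]
eef_rot: [-180.0, 0.0, 12.3]
contact_force: [-0.1, 1.1, 1.7]
gripper_width: 0.0334
```

```bash
python3 ctl.py 4 2
```

```text
t 13.25 expected 13.25
meas -0.115 score 13 []
meas -0.112 score 14 []
r -0.152±0.006 v -0.004±0.013 f 0.916±0.013 del 0.013±0.006 b 0.035
tcp err mm [0.  0.2 0.6] c meas 0.087 R 0.1108 cmd c 0.089 F [-0.1  1.1  1.7] w 0.0334
plan c [0.011 0.019 0.041 0.063] r [-0.153, -0.154, -0.157, -0.16]
[-0.05, 0.21, 0.01, 0.0, 0.35, 0.01, -0.02, 0.0, 0.0, 0.35, 0.01, -0.06, -0.01, 0.0, 0.35, 0.01, -0.06, 0.0, 0.0, 0.35]
```

>>> carry_out(
  commands=[-0.05, 0.21, 0.01, 0.0, 0.35, 0.01, -0.02, 0.0, 0.0, 0.35, 0.01, -0.06, -0.01, 0.0, 0.35, 0.01, -0.06, 0.0, 0.0, 0.35],
)

```text
time_s: 13.75
tcp_pos: [0.5291, -0.0196, 0.2348]
eef_rot: [-180.0, -0.0, 12.3]
contact_force: [-0.8, 1.1, 1.6]
gripper_width: 0.0332
```

```bash
python3 ctl.py 5 2
```

```text
t 13.75 expected 13.75
meas -0.104 score 13 []
meas -0.104 score 13 []
r -0.145±0.006 v -0.007±0.013 f 0.917±0.013 del 0.015±0.006 b 0.036
tcp err mm [0.  0.7 0.7] c meas 0.057 R 0.1106 cmd c 0.063 F [-0.8  1.1  1.6] w 0.0332
plan c [-0.001  0.011  0.037  0.059  0.071] r [-0.146, -0.148, -0.152, -0.155, -0.159]
[-0.04, 0.17, 0.01, 0.0, 0.35, 0.01, -0.03, 0.0, 0.0, 0.35, 0.02, -0.07, -0.01, 0.0, 0.35, 0.01, -0.06, 0.0, 0.0, 0.35, 0.01, -0.03, 0.0, 0.0, 0.35]
```

>>> carry_out(
  commands=[-0.04, 0.17, 0.01, 0.0, 0.35, 0.01, -0.03, 0.0, 0.0, 0.35, 0.02, -0.07, -0.01, 0.0, 0.35, 0.01, -0.06, 0.0, 0.0, 0.35, 0.01, -0.03, 0.0, 0.0, 0.35],
)

```text
time_s: 14.35
tcp_pos: [0.5294, -0.0208, 0.2346]
eef_rot: [-180.0, 0.0, 12.3]
contact_force: [-1.4, 2.4, 1.4]
gripper_width: 0.0331
```

```bash
python3 ctl.py 5 2
```

```text
t 14.35 expected 14.35
meas -0.112 score 13 []
meas -0.112 score 14 []
r -0.152±0.006 v -0.020±0.013 f 0.917±0.014 del 0.017±0.006 b 0.036
tcp err mm [-0.1  0.3  0.5] c meas 0.068 R 0.1105 cmd c 0.071 F [-1.4  2.4  1.4] w 0.0331
plan c [0.033 0.041 0.056 0.067 0.074] r [-0.154, -0.157, -0.16, -0.163, -0.166]
[-0.03, 0.1, 0.01, 0.0, 0.35, 0.01, -0.02, -0.01, 0.0, 0.35, 0.01, -0.04, 0.0, 0.0, 0.35, 0.0, -0.03, 0.0, 0.0, 0.35, 0.01, -0.02, 0.0, 0.0, 0.35]
```

>>> carry_out(
  commands=[-0.03, 0.1, 0.01, 0.0, 0.35, 0.01, -0.02, -0.01, 0.0, 0.35, 0.01, -0.04, 0.0, 0.0, 0.35, 0.0, -0.03, 0.0, 0.0, 0.35, 0.01, -0.02, 0.0, 0.0, 0.35],
)

```text
time_s: 14.95
tcp_pos: [0.5294, -0.021, 0.2348]
eef_rot: [-180.0, 0.0, 12.3]
contact_force: [-1.2, 1.2, 0.9]
gripper_width: 0.0332
```

```bash
python3 ctl.py 6 2
```

```text
t 14.95 expected 14.95
meas -0.112 score 13 []
meas -0.112 score 13 []
r -0.152±0.006 v -0.005±0.012 f 0.918±0.013 del 0.020±0.005 b 0.037
tcp err mm [-0.   0.5  0.6] c meas 0.070 R 0.1106 cmd c 0.074 F [-1.2  1.2  0.9] w 0.0332
plan c [0.007 0.014 0.037 0.056 0.067 0.074] r [-0.153, -0.154, -0.157, -0.16, -0.163, -0.166]
[-0.04, 0.18, 0.01, 0.0, 0.35, 0.0, -0.02, 0.0, 0.0, 0.35, 0.02, -0.06, -0.01, 0.0, 0.35, 0.01, -0.05, 0.0, 0.0, 0.35, 0.0, -0.03, 0.0, 0.0, 0.35, 0.01, -0.02, 0.0, 0.0, 0.35]
```

>>> carry_out(
  commands=[-0.04, 0.18, 0.01, 0.0, 0.35, 0.0, -0.02, 0.0, 0.0, 0.35, 0.02, -0.06, -0.01, 0.0, 0.35, 0.01, -0.05, 0.0, 0.0, 0.35, 0.0, -0.03, 0.0, 0.0, 0.35],
)

```text
time_s: 15.55
tcp_pos: [0.5294, -0.0202, 0.2348]
eef_rot: [-180.0, -0.0, 12.3]
contact_force: [-0.5, 1.9, 1.2]
gripper_width: 0.0334
```

```bash
python3 - <<'E'
import numpy as np
d=dict(np.load("st.npz"));d["cs"]=d["cs"][:5];d["cmd"]=d["cmd"]-np.array([.0004,-.0008,0]);np.savez("st.npz",**d)
E
python3 ctl.py 4 2;  python3 - <<'E'
from h import *
from scipy.ndimage import maximum_filter
p=np.load("p.npy");c=pickle.load(open("pics/last.pkl","rb"))
for a in((.04,.11),(.06,.13),(.12,.155)): print(a,rocker3(c,p,hi=.24,r0=a[0],r1=a[1]))
g=c["frame"].astype(float).mean(2)
for a in np.arange(-.3,.06,.02):
    q=proj(c,S2W(p,rad(.022,.155,a-0)))[0]
    x,y=np.round(q).astype(int);print(round(a,2),q.round(1),int(g[y-1:y+2,x-1:x+2].mean()),end="; ")
E
```

```text
t 15.55 expected 15.55
meas -0.123 score 13 []
meas -0.123 score 13 []
r -0.163±0.006 v -0.026±0.013 f 0.919±0.014 del 0.020±0.005 b 0.037
tcp err mm [0.3 0.5 0.7] c meas 0.063 R 0.1106 cmd c 0.067 F [-0.5  1.9  1.2] w 0.0334
plan c [0.063 0.071 0.074 0.074] r [-0.166, -0.168, -0.171, -0.173]
[0.0, 0.01, 0.0, 0.0, 0.35, 0.01, -0.02, 0.0, 0.0, 0.35, 0.0, -0.01, 0.0, 0.0, 0.35, 0.0, 0.0, 0.0, 0.0, 0.35]
(0.04, 0.11) (0.23375441190804896, 11.011660901073647, [(0.236, 11.0), (-0.12, 10.6)])
(0.06, 0.13) (-0.11552669977516143, 12.738322321770204, [(-0.116, 12.7)])
(0.12, 0.155) (-0.13660746158574458, 17.473374197051758, [(-0.136, 17.5)])
-0.3 [309.7 205.5] 140; -0.28 [308.9 206.1] 142; -0.26 [308.1 206.7] 143; -0.24 [307.2 207.4] 145; -0.22 [306.4 208. ] 156; -0.2 [305.5 208.7] 190; -0.18 [304.6 209.4] 190; -0.16 [303.7 210.1] 219; -0.14 [302.8 210.8] 208; -0.12 [301.9 211.6] 176; -0.1 [301.  212.3] 164; -0.08 [300.  213.1] 151; -0.06 [299.1 213.9] 148; -0.04 [298.2 214.7] 145; -0.02 [297.2 215.5] 145; 0.0 [296.3 216.4] 142; 0.02 [295.3 217.2] 141; 0.04 [294.4 218.1] 138;
```

>>> carry_out(
  commands=[0.0, 0.01, 0.0, 0.0, 0.35, 0.01, -0.02, 0.0, 0.0, 0.35, 0.0, -0.01, 0.0, 0.0, 0.35, 0.0, 0.0, 0.0, 0.0, 0.35],
)

```text
time_s: 16.05
tcp_pos: [0.5295, -0.0211, 0.2348]
eef_rot: [-180.0, 0.0, 12.3]
contact_force: [-0.7, 2.3, 1.2]
gripper_width: 0.0335
```

```bash
python3 ctl.py 6 2
```

```text
t 16.05 expected 16.05
meas -0.136 score 15 []
meas -0.136 score 15 []
r -0.175±0.006 v -0.020±0.014 f 0.919±0.015 del 0.020±0.005 b 0.037
tcp err mm [0.  0.4 0.7] c meas 0.071 R 0.1107 cmd c 0.074 F [-0.7  2.3  1.2] w 0.0335
plan c [0.081 0.081 0.078 0.078 0.078 0.078] r [-0.177, -0.178, -0.18, -0.181, -0.182, -0.183]
[0.0, -0.02, 0.0, 0.0, 0.35, 0.0, 0.0, 0.0, 0.0, 0.35, 0.0, 0.01, 0.0, 0.0, 0.35, 0.0, 0.0, 0.0, 0.0, 0.35, 0.0, 0.0, 0.0, 0.0, 0.35, 0.0, 0.0, 0.0, 0.0, 0.35]
```

>>> carry_out(
  commands=[0.0, -0.02, 0.0, 0.0, 0.35, 0.0, 0.0, 0.0, 0.0, 0.35, 0.0, 0.01, 0.0, 0.0, 0.35, 0.0, 0.0, 0.0, 0.0, 0.35, 0.0, 0.0, 0.0, 0.0, 0.35, 0.0, 0.0, 0.0, 0.0, 0.35],
)

```text
time_s: 16.75
tcp_pos: [0.5296, -0.0215, 0.2349]
eef_rot: [180.0, -0.0, 12.3]
contact_force: [0.8, 1.6, 0.9]
gripper_width: 0.0329
```

```bash
python3 ctl.py 6 2
```

```text
t 16.75 expected 16.75
meas -0.136 score 15 []
meas -0.136 score 15 []
r -0.174±0.007 v 0.004±0.012 f 0.917±0.016 del 0.020±0.005 b 0.037
tcp err mm [0.1 0.3 0.8] c meas 0.075 R 0.1108 cmd c 0.078 F [0.8 1.6 0.9] w 0.0329
plan c [0.037 0.044 0.056 0.067 0.071 0.074] r [-0.174, -0.174, -0.175, -0.177, -0.178, -0.179]
[-0.02, 0.11, 0.0, 0.0, 0.35, 0.0, -0.02, 0.0, 0.0, 0.35, 0.01, -0.03, 0.0, 0.0, 0.35, 0.0, -0.03, 0.0, 0.0, 0.35, 0.01, -0.01, 0.0, 0.0, 0.35, 0.0, -0.01, 0.0, 0.0, 0.35]
```

>>> carry_out(
  commands=[-0.02, 0.11, 0.0, 0.0, 0.35, 0.0, -0.02, 0.0, 0.0, 0.35, 0.01, -0.03, 0.0, 0.0, 0.35, 0.0, -0.03, 0.0, 0.0, 0.35, 0.01, -0.01, 0.0, 0.0, 0.35, 0.0, -0.01, 0.0, 0.0, 0.35],
)

```text
time_s: 17.45
tcp_pos: [0.5295, -0.0211, 0.2348]
eef_rot: [-180.0, 0.0, 12.3]
contact_force: [-0.3, 1.7, 0.9]
gripper_width: 0.0335
```

```bash
python3 ctl.py 7 2
```

```text
t 17.45 expected 17.45
meas -0.137 score 15 []
meas -0.136 score 15 []
r -0.175±0.006 v -0.006±0.012 f 0.915±0.015 del 0.021±0.005 b 0.037
tcp err mm [0.  0.4 0.7] c meas 0.070 R 0.1107 cmd c 0.074 F [-0.3  1.7  0.9] w 0.0335
plan c [0.056 0.059 0.063 0.071 0.071 0.074 0.074] r [-0.176, -0.176, -0.178, -0.179, -0.18, -0.181, -0.182]
[-0.01, 0.05, 0.0, 0.0, 0.35, 0.0, -0.01, 0.0, 0.0, 0.35, 0.0, -0.01, 0.0, 0.0, 0.35, 0.01, -0.02, 0.0, 0.0, 0.35, 0.0, 0.0, 0.0, 0.0, 0.35, 0.0, -0.01, 0.0, 0.0, 0.35, 0.0, 0.0, 0.0, 0.0, 0.35]
```

>>> carry_out(
  commands=[-0.01, 0.05, 0.0, 0.0, 0.35, 0.0, -0.01, 0.0, 0.0, 0.35, 0.0, -0.01, 0.0, 0.0, 0.35, 0.01, -0.02, 0.0, 0.0, 0.35, 0.0, 0.0, 0.0, 0.0, 0.35, 0.0, -0.01, 0.0, 0.0, 0.35, 0.0, 0.0, 0.0, 0.0, 0.35],
)

```text
time_s: 18.25
tcp_pos: [0.5295, -0.021, 0.2348]
eef_rot: [-180.0, 0.0, 12.3]
contact_force: [-0.1, 1.5, 1.1]
gripper_width: 0.0335
```

```bash
python3 ctl.py 7 2
```

```text
t 18.25 expected 18.25
meas -0.148 score 15 []
meas -0.148 score 15 []
r -0.186±0.007 v -0.013±0.013 f 0.916±0.015 del 0.021±0.005 b 0.038
tcp err mm [0.  0.5 0.7] c meas 0.070 R 0.1107 cmd c 0.074 F [-0.1  1.5  1.1] w 0.0335
plan c [0.089 0.089 0.085 0.081 0.078 0.078 0.078] r [-0.187, -0.188, -0.188, -0.188, -0.189, -0.189, -0.189]
[0.01, -0.04, 0.0, 0.0, 0.35, 0.0, 0.0, 0.0, 0.0, 0.35, -0.01, 0.01, 0.0, 0.0, 0.35, 0.0, 0.01, 0.0, 0.0, 0.35, 0.0, 0.01, 0.0, 0.0, 0.35, 0.0, 0.0, 0.0, 0.0, 0.35, 0.0, 0.0, 0.0, 0.0, 0.35]
```

>>> carry_out(
  commands=[0.01, -0.04, 0.0, 0.0, 0.35, 0.0, 0.0, 0.0, 0.0, 0.35, -0.01, 0.01, 0.0, 0.0, 0.35, 0.0, 0.01, 0.0, 0.0, 0.35, 0.0, 0.01, 0.0, 0.0, 0.35, 0.0, 0.0, 0.0, 0.0, 0.35, 0.0, 0.0, 0.0, 0.0, 0.35],
)

```text
time_s: 19.05
tcp_pos: [0.5296, -0.0216, 0.2349]
eef_rot: [180.0, -0.0, 12.3]
contact_force: [0.1, -0.3, 1.0]
gripper_width: 0.0332
```

```bash
python3 ctl.py 7 2
```

```text
t 19.05 expected 19.05
meas -0.136 score 15 []
meas -0.140 score 15 []
r -0.176±0.007 v 0.014±0.013 f 0.913±0.015 del 0.021±0.005 b 0.038
tcp err mm [0.1 0.3 0.8] c meas 0.075 R 0.1108 cmd c 0.078 F [ 0.1 -0.3  1. ] w 0.0332
plan c [0.026 0.029 0.048 0.059 0.067 0.071 0.074] r [-0.175, -0.175, -0.176, -0.177, -0.178, -0.179, -0.181]
[-0.03, 0.14, 0.01, 0.0, 0.35, 0.0, -0.01, 0.0, 0.0, 0.35, 0.01, -0.05, -0.01, 0.0, 0.35, 0.01, -0.03, 0.0, 0.0, 0.35, 0.0, -0.02, 0.0, 0.0, 0.35, 0.01, -0.01, 0.0, 0.0, 0.35, 0.0, -0.01, 0.0, 0.0, 0.35]
```

>>> carry_out(
  commands=[-0.03, 0.14, 0.01, 0.0, 0.35, 0.0, -0.01, 0.0, 0.0, 0.35, 0.01, -0.05, -0.01, 0.0, 0.35, 0.01, -0.03, 0.0, 0.0, 0.35, 0.0, -0.02, 0.0, 0.0, 0.35, 0.01, -0.01, 0.0, 0.0, 0.35, 0.0, -0.01, 0.0, 0.0, 0.35],
)

```text
time_s: 19.85
tcp_pos: [0.5294, -0.0211, 0.2347]
eef_rot: [-180.0, 0.0, 12.3]
contact_force: [-1.0, 1.0, 1.8]
gripper_width: 0.0336
```

```bash
python3 ctl.py 7 2
```

```text
t 19.85 expected 19.85
meas -0.148 score 15 []
meas -0.144 score 15 []
r -0.185±0.007 v -0.015±0.013 f 0.914±0.016 del 0.021±0.005 b 0.038
tcp err mm [-0.   0.4  0.5] c meas 0.070 R 0.1106 cmd c 0.074 F [-1.   1.   1.8] w 0.0336
plan c [0.089 0.089 0.085 0.078 0.078 0.078 0.074] r [-0.186, -0.187, -0.188, -0.188, -0.188, -0.188, -0.188]
[0.01, -0.04, 0.0, 0.0, 0.35, 0.0, 0.0, 0.0, 0.0, 0.35, -0.01, 0.01, 0.0, 0.0, 0.35, 0.0, 0.02, 0.0, 0.0, 0.35, 0.0, 0.0, 0.0, 0.0, 0.35, 0.0, 0.0, 0.0, 0.0, 0.35, 0.0, 0.01, 0.0, 0.0, 0.35]
```

>>> carry_out(
  commands=[0.01, -0.04, 0.0, 0.0, 0.35, 0.0, 0.0, 0.0, 0.0, 0.35, -0.01, 0.01, 0.0, 0.0, 0.35, 0.0, 0.02, 0.0, 0.0, 0.35, 0.0, 0.0, 0.0, 0.0, 0.35, 0.0, 0.0, 0.0, 0.0, 0.35, 0.0, 0.01, 0.0, 0.0, 0.35],
)

```text
time_s: 20.65
tcp_pos: [0.5295, -0.0213, 0.2349]
eef_rot: [180.0, 0.0, 12.3]
contact_force: [-0.1, 0.1, 0.6]
gripper_width: 0.0333
```

```bash
python3 ctl.py 7 2
```

```text
t 20.65 expected 20.65
meas -0.144 score 16 []
meas -0.136 score 15 []
r -0.178±0.006 v 0.011±0.013 f 0.910±0.016 del 0.022±0.005 b 0.037
tcp err mm [0.  0.2 0.8] c meas 0.072 R 0.1108 cmd c 0.074 F [-0.1  0.1  0.6] w 0.0333
plan c [0.033 0.037 0.052 0.063 0.067 0.071 0.071] r [-0.177, -0.177, -0.177, -0.178, -0.179, -0.18, -0.181]
[-0.03, 0.11, 0.01, 0.0, 0.35, 0.01, -0.01, -0.01, 0.0, 0.35, 0.01, -0.04, 0.0, 0.0, 0.35, 0.0, -0.03, 0.0, 0.0, 0.35, 0.0, -0.01, 0.0, 0.0, 0.35, 0.01, -0.01, 0.0, 0.0, 0.35, 0.0, 0.0, 0.0, 0.0, 0.35]
```

>>> carry_out(
  commands=[-0.03, 0.11, 0.01, 0.0, 0.35, 0.01, -0.01, -0.01, 0.0, 0.35, 0.01, -0.04, 0.0, 0.0, 0.35, 0.0, -0.03, 0.0, 0.0, 0.35, 0.0, -0.01, 0.0, 0.0, 0.35, 0.01, -0.01, 0.0, 0.0, 0.35, 0.0, 0.0, 0.0, 0.0, 0.35],
)

```text
time_s: 21.45
tcp_pos: [0.5294, -0.0207, 0.2348]
eef_rot: [-180.0, 0.0, 12.3]
contact_force: [-2.1, 0.5, 2.7]
gripper_width: 0.0336
```

```bash
python3 ctl.py 7 2
python3 - <<'E'
from wr import *
# independent check from the last scene picture: tip peak
p=np.load("p.npy");c=pickle.load(open("pics/last.pkl","rb"))
print(rocker3(c,p,hi=.24,r0=.12,r1=.155)[:2])
E
```

```text
t 21.45 expected 21.45
meas -0.148 score 14 []
meas -0.148 score 14 []
r -0.186±0.007 v -0.015±0.013 f 0.911±0.016 del 0.022±0.005 b 0.037
tcp err mm [-0.1  0.4  0.6] c meas 0.067 R 0.1106 cmd c 0.071 F [-2.1  0.5  2.7] w 0.0336
plan c [0.093 0.089 0.085 0.081 0.078 0.074 0.074] r [-0.188, -0.189, -0.189, -0.19, -0.19, -0.19, -0.19]
[0.01, -0.06, -0.01, 0.0, 0.35, 0.0, 0.01, 0.01, 0.0, 0.35, -0.01, 0.01, 0.0, 0.0, 0.35, 0.0, 0.01, 0.0, 0.0, 0.35, 0.0, 0.01, 0.0, 0.0, 0.35, 0.0, 0.01, 0.0, 0.0, 0.35, 0.0, 0.0, 0.0, 0.0, 0.35]
(-0.1678019062376242, 18.426070015208847)
```

>>> carry_out(
  commands=[0.01, -0.06, -0.01, 0.0, 0.35, 0.0, 0.01, 0.01, 0.0, 0.35, -0.01, 0.01, 0.0, 0.0, 0.35, 0.0, 0.01, 0.0, 0.0, 0.35, 0.0, 0.01, 0.0, 0.0, 0.35, 0.0, 0.01, 0.0, 0.0, 0.35, 0.0, 0.0, 0.0, 0.0, 0.35],
)

```text
time_s: 22.25
tcp_pos: [0.5294, -0.0212, 0.2346]
eef_rot: [180.0, 0.0, 12.3]
contact_force: [1.5, -0.9, -3.1]
gripper_width: 0.0335
```

```bash
python3 ctl.py 6 2
python3 - <<'E'
from wr import *
p=np.load("p.npy");c=pickle.load(open("pics/last.pkl","rb"));t=cams.capture("top")
o=[]
for c,(x0,y0) in((c,(275,170)),(t,(205,120))):
    im=cv2.resize(c["frame"][y0:y0+50,x0:x0+50,::-1],(400,400),interpolation=cv2.INTER_CUBIC);o.append(im)
    print([((proj(c,S2W(p,q))[0]-[x0,y0]+.5)*8).round() for q in(rad(.022,.158,-.3),rad(.022,.158,-.17),rad(.022,.158,-.04),clip(-.17,1,.018,y=.023),clip(-.17,-1,.018,y=.023))])
cv2.imwrite("pics/fin.png",np.hstack(o))
E
```

```text
t 22.25 expected 22.25
meas -0.148 score 14 []
meas -0.152 score 14 []
r -0.187±0.006 v 0.001±0.012 f 0.909±0.015 del 0.021±0.005 b 0.037
tcp err mm [-0.1  0.3  0.5] c meas 0.071 R 0.1105 cmd c 0.074 F [ 1.5 -0.9 -3.1] w 0.0335
plan c [0.067 0.071 0.074 0.074 0.074 0.074] r [-0.187, -0.187, -0.188, -0.188, -0.188, -0.188]
[-0.01, 0.02, 0.0, 0.0, 0.35, 0.01, -0.01, 0.0, 0.0, 0.35, 0.0, -0.01, 0.0, 0.0, 0.35, 0.0, 0.0, 0.0, 0.0, 0.35, 0.0, 0.0, 0.0, 0.0, 0.35, 0.0, 0.0, 0.0, 0.0, 0.35]
[array([285., 282.]), array([240., 316.]), array([191., 357.]), array([234., 197.]), array([127., 279.])]
[array([159., 137.]), array([217., 122.]), array([275., 110.]), array([157., 200.]), array([290., 170.])]
```

>>> carry_out(
  commands=[-0.01, 0.02, 0.0, 0.0, 0.35, 0.01, -0.01, 0.0, 0.0, 0.35, 0.0, -0.01, 0.0, 0.0, 0.35, 0.0, 0.0, 0.0, 0.0, 0.35, 0.0, 0.0, 0.0, 0.0, 0.35, 0.0, 0.0, 0.0, 0.0, 0.35],
)

```text
time_s: 23.0
tcp_pos: [0.5294, -0.0211, 0.2348]
eef_rot: [-180.0, 0.0, 12.3]
contact_force: [0.4, 1.5, -3.7]
gripper_width: 0.0334
```

```bash
python3 ctl.py 6 2
python3 - <<'E'
from h import *
im=cv2.imread("pics/fin.png").mean(2);p=np.load("p.npy");t=pickle.load(open("pics/top0.pkl","rb"))
t0=t["frame"].astype(float).mean(2)
for a in np.arange(-.5,.1,.02):
    q=proj(t,S2W(p,rad(.022,.155,a)))[0];u,v=((q-[205,120]+.5)*8).astype(int)
    n=int(im[max(v-6,0):v+7,400+max(u-6,0):400+u+7].mean()) if 0<u<400 else -1
    x,y=np.round(q).astype(int);print("%.2f %d (was %d)"%(a,n,t0[y-1:y+2,x-1:x+2].mean()),end="; ")
E
```

```text
t 23.00 expected 22.95
meas -0.148 score 14 []
meas -0.152 score 14 []
r -0.188±0.006 v -0.001±0.011 f 0.908±0.015 del 0.021±0.005 b 0.037
tcp err mm [-0.1  0.4  0.6] c meas 0.070 R 0.1106 cmd c 0.074 F [ 0.4  1.5 -3.7] w 0.0334
plan c [0.074 0.074 0.074 0.074 0.074 0.074] r [-0.188, -0.188, -0.188, -0.188, -0.188, -0.188]
[0.0, 0.0, 0.0, 0.0, 0.35, 0.0, 0.0, 0.0, 0.0, 0.35, 0.0, 0.0, 0.0, 0.0, 0.35, 0.0, 0.0, 0.0, 0.0, 0.35, 0.0, 0.0, 0.0, 0.0, 0.35, 0.0, 0.0, 0.0, 0.0, 0.35]
-0.50 128 (was 209); -0.48 128 (was 189); -0.46 127 (was 159); -0.44 129 (was 144); -0.42 129 (was 139); -0.40 127 (was 135); -0.38 127 (was 135); -0.36 129 (was 135); -0.34 128 (was 135); -0.32 129 (was 136); -0.30 126 (was 137); -0.28 128 (was 136); -0.26 129 (was 138); -0.24 127 (was 137); -0.22 124 (was 137); -0.20 123 (was 138); -0.18 130 (was 138); -0.16 141 (was 126); -0.14 133 (was 97); -0.12 107 (was 36); -0.10 91 (was 78); -0.08 92 (was 152); -0.06 93 (was 215); -0.04 85 (was 238); -0.02 85 (was 199); 0.00 87 (was 131); 0.02 89 (was 71); 0.04 88 (was 60); 0.06 87 (was 123); 0.08 87 (was 135);
```

>>> carry_out(
  commands=[0.0, 0.0, 0.0, 0.0, 0.35, 0.0, 0.0, 0.0, 0.0, 0.35, 0.0, 0.0, 0.0, 0.0, 0.35, 0.0, 0.0, 0.0, 0.0, 0.35, 0.0, 0.0, 0.0, 0.0, 0.35, 0.0, 0.0, 0.0, 0.0, 0.35],
)

```text
time_s: 23.7
tcp_pos: [0.5294, -0.0211, 0.2348]
eef_rot: [-180.0, 0.0, 12.3]
contact_force: [-0.8, 1.0, -5.0]
gripper_width: 0.0333
```

```bash
python3 ctl.py 6 2
```

```text
t 23.70 expected 23.70
meas -0.152 score 14 []
meas -0.148 score 14 []
r -0.188±0.006 v -0.000±0.011 f 0.908±0.016 del 0.021±0.005 b 0.037
tcp err mm [-0.   0.4  0.6] c meas 0.070 R 0.1106 cmd c 0.074 F [-0.8  1.  -5. ] w 0.0333
plan c [0.071 0.071 0.074 0.074 0.074 0.074] r [-0.188, -0.188, -0.188, -0.188, -0.188, -0.188]
[0.0, 0.01, 0.0, 0.0, 0.35, 0.0, 0.0, 0.0, 0.0, 0.35, 0.0, -0.01, 0.0, 0.0, 0.35, 0.0, 0.0, 0.0, 0.0, 0.35, 0.0, 0.0, 0.0, 0.0, 0.35, 0.0, 0.0, 0.0, 0.0, 0.35]
```

Essentially at rest, on balance, after more than 12 s between the prongs, so I'm handing in.

```bash
python3 -c "
from plant import r;print(r.close_job())"
```

```text
the job is handed in; nothing more can be done
None
```

The job is handed in at t ≈ 23.8 s. By my measurements the pointer has stood between the prongs since about 11.2 s. The gripper still held the knob at hand-in (33.3 mm opening, a few N).

- **First grasp failed:** it pinched the ball only near its top. The ball slipped out of the jaws as I turned the crank, and the gripper force reached about 33 N. I let go and the rocker settled back on its start stop. I regripped lower, with the jaws across the swing, and that grasp held throughout.
- **Lift and hold:** I turned the crank to about +0.6 rad, brought it back as the rocker rose, and balanced the rocker using scene-camera readings every 0.35–0.8 s. From 11.2 s the estimated tilt stayed between −0.23 and −0.145 rad. The clip is at about −0.17 rad and the pointer has about ±0.13 rad of room. At the last check the tilt was −0.188 rad with speed about zero.
- **Where the checks disagreed:** the scene camera read the pointer about 0.035 rad too positive at the known stop, and I corrected for that. It also placed the clip at about −0.18 to −0.19 rad, while the top and wrist cameras gave −0.165 to −0.17. A rough top-camera reading late in the hold put the pointer near −0.15 rad. All of these leave the pointer inside the prongs.
- **Not checked:** the picture limit was used up, so I could not view a final image. I also did not measure the clip, plug housing or tape roll again. No move went near the plug housing or tape roll, and I saw no sign of touching the rocker or clip.

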